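Refit the sprung idler roller in the bottle roller

TASK

Put the loose idler roller back into the empty front place of the bottle roller, either way round: press its sprung pin in against one end plate so that the other end passes down inside the opposite plate, then let the spring carry it out until both pins sit in their recesses and the roller hangs level beside the other one. Push gently, so that nothing is forced against the plates, and leave everything else on the bench where it is.

Things in the scene. Friction and masses are not known exactly. Their poses are not given: they have to be found in the camera images.
- roller_base: Base of a bench bottle roller: grey plate 190 x 345 mm, top 18 mm above the bench. Origin under its centre, on the bench; x to its rear, y along the rollers (white motor housing at the +y end), z up. Two upright aluminium end plates face each other across it, tops at z = 91 mm. They are clamped in slots and NOT measured: see front_place. Nothing but the base is under the front place.
- front_place (a point): Nominal middle of the empty front place (base x = -34, y = 0, z = 75 mm; axes as the base). The line through it along y meets one round blind recess in each plate's inner face: 13 mm wide, 8 mm deep, in a white block 32 x 32 mm. Inner faces are 162 to 164 mm apart, but the pair may stand off centre: +y face at y = 63 to 100 mm, -y face at -62 to -101 mm. Feel for them.
- rear_roller (a point): Middle of the rear roller, which is in place: 30 mm thick, axis along the base's y, 72 mm behind the front place and level with it.
- idler_roller: Loose idler roller, 0.24 kg, lying on the bench: aluminium barrel 30 mm thick with two black rings, 150 mm over its end hubs (last 4 mm at each end, 18 mm thick). Origin mid-barrel on the axis; y axis along the roller to the sprung pin. Steel pins 9 mm thick with tapered noses: fixed stub, 10 mm long, at the -y end; sprung pin, 26 mm long when free, at the +y end.
- idler_pin (a joint): How far the sprung pin is pushed into the roller: 0 free, 0.020 m at most. It takes 2.7 N to start it and 0.45 N more for each mm (11 N at 18 mm, where the hub meets the plate if the nose is at the bottom of a recess).
- pin_tip (a point): Tip of the sprung pin, on the roller's axis, 101 mm from the roller's origin along its +y when free.
- stub_tip (a point): Tip of the fixed stub, on the roller's axis, 85 mm from the roller's origin along its -y.
- amber_bottle: Bystander: amber bottle with black cap, 58 mm thick, 116 mm high, origin under its centre.
- white_bottle: Bystander: white bottle with red cap, 49 mm thick, 110 mm high, origin under its centre.
- spatula: Bystander: thin steel spatula with a black grip lying on the bench, 180 mm long, 10 mm wide, origin under its middle.
- stopper: Bystander: red-brown rubber stopper, 26 mm wide and high, origin under its centre.
- agar_dish_a: Bystander: lower of two stacked closed petri dishes, 63 mm across, 28 mm high together, origin under its centre.
- marker: Bystander: marker pen lying on the bench, 117 mm long, 14 mm thick, origin under its middle.

How it is judged:
On the way, in this order (a step that is already met when the one before it is completed fails the run):
1. the roller is lifted off the bench (height (world z) of idler_roller above 0.06 m), for 0.1 s.
2. over the base, the sprung pin is pushed in by at least 8 mm (value of joint idler_pin above 0.008 m and horizontal distance between idler_roller and front_place below 0.06 m), for 0.1 s.
At the end, for the whole second after the job is handed in: The roller is at rest in the front place: axis within 3.5 mm of it sideways, 5.5 mm below to 2.5 mm above it, within 1.7 degrees of the base's y axis, and the sprung pin out again (pushed in 0.8 to 9.5 mm), so that both pins are in their recesses (z of idler_roller in the frame of front_place between -0.0055 and 0.0025 m and x of idler_roller in the frame of front_place between -0.0035 and 0.0035 m and angle between the y axis of idler_roller and the y axis of front_place, either way round below 0.03 rad and value of joint idler_pin between 0.0008 and 0.0095 m and linear speed of idler_roller below 0.01 m/s and angular speed of idler_roller below 0.3 rad/s); the robot touches nothing.
It fails at once if the roller is pressed against the bottle roller with more than 40 N (contact force between idler_roller and roller_base above 40 N).
It fails at once if a bystander is shifted by more than 20 mm (distance of any of amber_bottle, white_bottle, spatula, stopper, agar_dish_a, marker from where it was at the start of the episode above 0.02 m).
It also fails if it takes over 51 s, if anything falls off the work surface, if the arm or the gripper's body presses on something with over 40 N, if the wrist force passes 120 N, or if a joint passes its speed limit or range.

ROBOT

A 7-joint arm with a two-finger parallel gripper is mounted at the origin on a cart in front of the work surface, level with it; the furniture and walls round the work are solid. World frame = base frame: x ahead of the robot, y to its left, z up, the work surface at z = 0. Lengths are in m, angles in rad, forces in N, time in s.
With the tool pointing down it reaches from about 0.425 to 0.925 m from the base axis. Payload 6.8 kg.
Tool frame: the origin (TCP) lies at the very end of the fingers, on their centre line; the grasp point (between the pads) lies 19 mm behind it; z points along the fingers, x is the direction in which the jaws open and shut, and the axes are right-handed (so a half turn about z gives the same grasp; the last joint's range is limited). The gripper opens to 85 mm and grips with 20 to 120 N. Pads are 22 mm wide; open, the fingers measure 114 mm over their backs; the gripper's body (76 mm by 85 mm) begins 54 mm behind the grasp point. The pads swing forward as they close: fully open they stand 13 mm farther back than shut.
Start: joints at [1.052, 0.477, 0.022, 1.555, -0.011, 1.109, -0.083], TCP at [0.27, -0.619, 0.231] pointing down, gripper open.
Joint ranges: [-2.96, 2.96], [-0.34, 2.1], [-1.41, 1.46], [0.24, 2.44], [-1.37, 4.51], [0.17, 1.92], [-2.96, 2.96]. Speed limits (rad/s): [2.39, 2.39, 3.14, 3.14, 3.14, 3.14, 3.14].

INTERFACE

Orientations are given as a unit quaternion [w, x, y, z].
In Python, from cell import observe, capture, camera_info, finish_job, masks_of, pinpoint gives the robot as it stands. The module is installed in compiled form; this text tells all that it offers.
- The arm moves only by the tool servo_tool, never from a script. Its arguments are lists of equal length, an entry for each row: "jaw": the closure, from -1 (fully open) to 1 (shut); "linear": the shift along the tool's x, y, z in mm, a list of three; "roll": the turn about the tool's z in rad. A call has 1 to 20 rows; each row is the pose to reach, as a shift and turn from the pose commanded when the call began, along the tool's axes at that moment; what a row does not reach only later rows make up. A row lasts 1/8 s, in which the tool goes at most 62.5 mm and 10.7 degrees, less where a joint would pass 70% of its speed; a pose out of reach is approached as far as the arm can. A call with a gripper value outside its range is refused whole. The fingers move at their own pace and stop on an object; "squeeze" is the grip in N (left out, the last holds). Time passes only in rows, so rows that repeat a pose let the fingers close. It gives the time, the measured TCP pose, the force and the opening at its end, in the units of the state.
- observe(): the state, without advancing time (a new reading comes with each control period).
- capture(name): name is "scene" or "side" or "wrist"; returns (picture, depth): 480x640x3 uint8, blue, green, red; 480x640 float32, m along the optical axis (not along the pixel's ray), 0 where there is no reading.
- camera_info(name): a dict with "vertical_fov" (degrees; the focal length in pixels is half the picture's height over the tangent of half this angle, whatever the lens; pixels are square), "cx", "cy" (the principal point, pixels), "view" (4x4, takes a point from world to camera coordinates); the wrist camera has in their place "T_tool_cam" (4x4, takes a point from camera to tool coordinates, whose origin is the TCP and whose axes are the tool frame's). Camera axes: x right, y up, looking along -z (the intrinsics and any distortion apply to the point x, -y, -z); pixel columns grow to the right and rows downward; lengths in m; the calibration is good to about 2 mm. The wrist camera is an equidistant fisheye: a pixel r from the principal point sees the ray r / f radians off the axis. A picture is of the moment at which its call begins: read the wrist's pose just before it. camera_info takes no time and is no camera call.
- finish_job(): hands the job in, once; it reports no verdict.
Trained networks look in the newest picture that a camera, given by its name, has taken for a name from the list of things; names that differ only in an ending like _2 or _b are one class to them, and where a whole thing is asked for, a point or a joint stands for the part that bears it (a point fixed in the world has none). Each returns a list of dicts, best first, with "score" (0 to 1); they miss things now and then, are a little off and sometimes report something else, mostly with a low value. They report only what shows in the picture. A call takes as long as a camera call.
- masks_of(camera, thing): "region" (480x640 bool, what is visible of it) and "point" ([column, row] as shares, 0 to 1, of the picture: columns of its width, rows of its height, amid what is visible of it).
- pinpoint(camera, thing): "point" ([column, row] as shares, 0 to 1, of the picture: columns of its width, rows of its height: a listed point, or the origin of a listed thing).
The state is a dict: "time": time; "joint_pos": joint angles; "dq": joint speeds; "tau": joint torques, N m; "tool_pos": TCP position; "tcp_rot": TCP orientation; "ft_force": force on the tool from outside, world axes, zero at the start; "torque": the same for the moment, N m; "grip_width": opening from 0.0 (shut) to 1.0 (fully open).
Only numpy, scipy, OpenCV 4.12 (cv2) and the standard library are available. Lean on these libraries where they do the work, as an engineer would, in place of code of your own. Each camera call takes 0.05 s, during which the arm holds its last target.

## Working session

There is one attempt and no reset: what is moved stays moved. The work goes in short steps, Python scripts to look and compute and a tool call to move; the robot and the scene stay as the last step left them, time stands still between calls to the robot, and variables do not carry over. Pictures are saved under pics/ and viewed, and the job is handed in when it is done.

Besides the shell and the picture viewer there is one more tool, called after ">>>" as name(argument=value, ...) on one line, values as JSON. servo_tool: Moves the arm, as the interface text tells. Its arguments: {"type":"object","properties":{"jaw":{"type":"array","items":{"type":"number"}},"linear":{"type":"array","items":{"type":"array","items":{"type":"number"}}},"roll":{"type":"array","items":{"type":"number"}},"squeeze":{"type":"number"}},"required":["jaw","linear","roll"]}

```bash
ls; mkdir -p pics; python3 - <<'E'
from cell import *
import cv2
s=observe();print(s)
for n in("scene","side","wrist"):
    p,d=capture(n);cv2.imwrite(f"pics/{n}0.png",p);print(n,camera_info(n))
E
```

```text
pics
{'time': 0.0, 'joint_pos': array([ 1.05188061,  0.47780463,  0.02234359,  1.55646286, -0.01148285,
        1.10928656, -0.08309869]), 'dq': array([ 0.00023619,  0.00011274,  0.00018862,  0.00137914,  0.00085365,
        0.0003889 , -0.0008688 ]), 'tau': array([-1.10477216e-03, -5.96447682e+01,  1.60811450e+00, -2.81201899e+01,
        1.27167755e-02,  9.31271788e-03, -4.22104080e-06]), 'tool_pos': array([ 0.26930802, -0.61830099,  0.23031794]), 'tcp_rot': array([-4.36242985e-04,  8.36475011e-01, -5.48004302e-01, -8.06070991e-04]), 'ft_force': array([1.04800088, 0.15264039, 0.17165639]), 'torque': array([ 0.00326685,  0.08661509, -0.02329516]), 'grip_width': 0.9983075803389075}
scene {'vertical_fov': 48.56949606244693, 'cx': 314.4767603573406, 'cy': 238.40386118744564, 'view': array([[-0.87292703, -0.48769845, -0.01219143,  0.41315575],
       [ 0.20955941, -0.39742127,  0.89338748, -0.24925796],
       [-0.44054882,  0.77730725,  0.44912157, -0.86055689],
       [ 0.        ,  0.        ,  0.        ,  1.        ]])}
side {'vertical_fov': 48.584974417345386, 'cx': 319.84967797470097, 'cy': 238.19274663020542, 'view': array([[-0.83778595, -0.54557188, -0.02158753,  0.38734236],
       [ 0.25301449, -0.42296071,  0.87010799, -0.29905687],
       [-0.48383713,  0.72350229,  0.49238813, -0.97546663],
       [ 0.        ,  0.        ,  0.        ,  1.        ]])}
wrist {'vertical_fov': 65.70646984690485, 'cx': 317.30574400838236, 'cy': 247.28005669654772, 'T_tool_cam': array([[ 9.99998967e-01, -1.43278137e-03,  1.14701712e-04,
        -2.24627386e-04],
       [-1.31563044e-03, -9.44527006e-01, -3.28431125e-01,
        -8.42412835e-02],
       [ 5.78908860e-04,  3.28430635e-01, -9.44527915e-01,
        -1.42785663e-01],
       [ 0.00000000e+00,  0.00000000e+00,  0.00000000e+00,
         1.00000000e+00]])}
```

View pics/scene0.png

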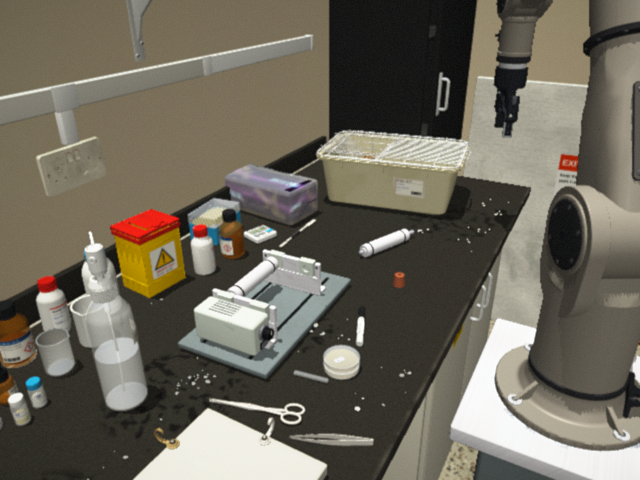

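View pics/side0.png

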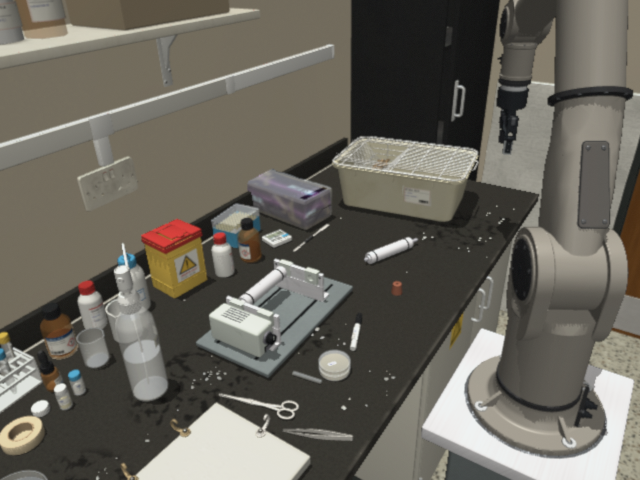

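View pics/wrist0.png

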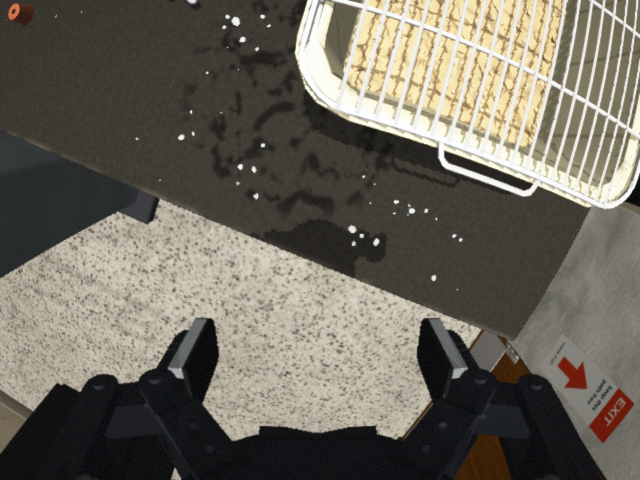

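The scene view shows the roller at about (385,243), the base at (265,310), the spatula at (298,233), and the stopper at (399,280). The marker is at (361,325) and the dishes at (341,362). Next I'll localise them.

```bash
cat > h.py <<'E'
from cell import *
import numpy as np, cv2
from scipy.spatial.transform import Rotation as R
def foc(ci): return 240/np.tan(np.radians(ci["vertical_fov"])/2)
def cloud(n,d,uv=None):
    """world points for all pixels of a fixed cam"""
    ci=camera_info(n);f=foc(ci)
    v,u=np.mgrid[0:480,0:640].astype(float)
    X=np.stack([(u-ci["cx"])/f*d,-(v-ci["cy"])/f*d,-d],-1)
    V=ci["view"];return (X-V[:3,3])@V[:3,:3]
def ray(n,px):
    ci=camera_info(n);f=foc(ci);V=ci["view"]
    c=-V[:3,:3].T@V[:3,3]
    r=np.array([(px[0]-ci["cx"])/f,-(px[1]-ci["cy"])/f,-1])@V[:3,:3]
    return c,r/np.linalg.norm(r)
def proj(n,P):
    ci=camera_info(n);f=foc(ci);V=ci["view"];X=np.atleast_2d(P)@V[:3,:3].T+V[:3,3]
    return np.stack([ci["cx"]+f*X[:,0]/-X[:,2],ci["cy"]-f*X[:,1]/-X[:,2]],-1)
def tri(rs):
    A=np.zeros((3,3));b=np.zeros(3)
    for c,r in rs:
        M=np.eye(3)-np.outer(r,r);A+=M;b+=M@c
    p=np.linalg.solve(A,b);return p,[np.linalg.norm((np.eye(3)-np.outer(r,r))@(p-c)) for c,r in rs]
def Rt(q): return R.from_quat([q[1],q[2],q[3],q[0]]).as_matrix()
def wcam(s):
    ci=camera_info("wrist");T=np.eye(4);T[:3,:3]=Rt(s["tcp_rot"]);T[:3,3]=s["tool_pos"];return T@ci["T_tool_cam"],ci
def wcloud(s,d):
    T,ci=wcam(s);f=foc(ci);v,u=np.mgrid[0:480,0:640].astype(float)
    x=u-ci["cx"];y=v-ci["cy"];r=np.hypot(x,y)+1e-9;t=np.tan(np.minimum(r/f,1.5))
    X=np.stack([x/r*t*d,-y/r*t*d,-d],-1);return X@T[:3,:3].T+T[:3,3]
def wray(s,px):
    T,ci=wcam(s);f=foc(ci);x=px[0]-ci["cx"];y=px[1]-ci["cy"];r=np.hypot(x,y)+1e-9;a=r/f
    k=np.array([x/r*np.sin(a),-y/r*np.sin(a),-np.cos(a)]);return T[:3,3],T[:3,:3]@k
def wproj(s,P):
    T,ci=wcam(s);f=foc(ci);X=(np.atleast_2d(P)-T[:3,3])@T[:3,:3]
    a=np.arctan2(np.hypot(X[:,0],X[:,1]),-X[:,2]);h=np.hypot(X[:,0],X[:,1])+1e-9
    return np.stack([ci["cx"]+f*a*X[:,0]/h,ci["cy"]-f*a*X[:,1]/h],-1)
E
python3 - <<'E'
from h import *
np.set_printoptions(precision=4,suppress=True)
out={}
for n in("scene","side"):
    p,d=capture(n);C=cloud(n,d);np.savez(f"{n}0.npz",p=p,d=d)
    for t in["idler_roller","pin_tip","stub_tip","roller_base","front_place","rear_roller"]:
        r=pinpoint(n,t)
        for k in r[:2]:
            px=np.array(k["point"])*[640,480];u,v=px.astype(int)
            print(n,t,round(k["score"],2),px,C[min(v,479),min(u,639)])
            out.setdefault(t,[]).append(ray(n,px)) if k is r[0] else 0
for t,rs in out.items(): print(t,*tri(rs))
for t in["amber_bottle","white_bottle","spatula","stopper","agar_dish_a","marker"]:
    m=masks_of("side",t)
    if m:
        C=cloud("side",d)[m[0]["region"]&(d>0)];print(t,m[0]["score"],C.min(0),C.max(0))
s=masks_of("side","idler_roller")[0]["region"];P=cloud("side",d)[s&(d>0)];print(P.min(0),P.max(0))
print(observe()["time"])
E
```

```text
scene idler_roller 0.82 [384.512 240.912] [ 0.4554 -0.3153  0.0276]
scene stub_tip 0.81 [355.328 251.808] [ 0.5161 -0.2807 -0.0016]
scene stub_tip 0.65 [206.016 272.112] [ 0.7642 -0.0162  0.0072]
scene roller_base 0.76 [271.104 313.104] [0.4833 0.1362 0.08  ]
scene front_place 0.64 [283.968 285.12 ] [ 0.5675 -0.0324  0.021 ]
scene rear_roller 0.61 [253.504 278.016] [0.575  0.0598 0.085 ]
side idler_roller 0.9 [390.208 252.096] [ 0.4487 -0.3227  0.014 ]
side idler_roller 0.53 [356.416 329.376] [0.367  0.0033 0.0141]
side stub_tip 0.86 [364.096 258.   ] [ 0.5067 -0.2854 -0.0035]
side roller_base 0.56 [280.384 319.2  ] [0.5227 0.0672 0.0201]
side front_place 0.96 [289.216 298.992] [ 0.5553 -0.0111  0.016 ]
side rear_roller 0.6 [263.68  285.984] [0.5741 0.0547 0.0848]
idler_roller [ 0.4481 -0.3125  0.0238] [np.float64(0.005720024317472604), np.float64(0.0057200243174726426)]
stub_tip [ 0.5426 -0.3473 -0.0447] [np.float64(0.003607142783914391), np.float64(0.0036071427839144913)]
roller_base [0.5381 0.0524 0.0071] [np.float64(0.004733473959774744), np.float64(0.004733473959774679)]
front_place [0.4748 0.0973 0.1149] [np.float64(0.004968642411881045), np.float64(0.004968642411881095)]
rear_roller [0.589  0.0376 0.068 ] [np.float64(0.0017289576242750454), np.float64(0.001728957624275207)]
amber_bottle 0.75 [ 0.7363 -0.2277  0.0007] [ 0.8401 -0.0924  0.1169]
white_bottle 0.93 [ 0.7514 -0.0494 -0.0009] [ 0.799  -0.0052  0.1121]
agar_dish_a 0.5 [ 0.3174  0.1202 -0.0015] [0.3619 0.1552 0.0152]
marker 0.7 [ 0.3413 -0.0527 -0.0044] [0.3972 0.0553 0.0176]
[ 0.4146 -0.4423 -0.0046] [ 0.5127 -0.2483  0.0326]
1.2
```

```bash
python3 - <<'E'
from h import *
np.set_printoptions(precision=4,suppress=True)
for n in("scene","side"):
    z=np.load(f"{n}0.npz");C=cloud(n,z["d"]);d=z["d"]
    ok=(d>0)&(C[...,0]>.3)&(C[...,0]<.75)&(C[...,1]>-.25)&(C[...,1]<.35)
    for a,b in((-.006,.008),(.012,.024),(.06,.115)):
        m=ok&(C[...,2]>a)&(C[...,2]<b);print(n,a,m.sum(),C[m].mean(0))
    m=ok&(C[...,2]>.012)&(C[...,2]<.024)
    k=cv2.connectedComponentsWithStats(m.astype(np.uint8));i=1+k[2][1:,4].argmax();mm=k[1]==i
    rect=cv2.minAreaRect((C[mm][:,:2]*1000).astype(np.float32));print("plate",rect,C[mm][:,2].mean());print(cv2.boxPoints(rect))
    # top view height map
    H=np.zeros((600,500),np.float32)
    m=ok&(C[...,2]>.03)&(C[...,2]<.13)
    img=np.zeros((600,450,3),np.uint8)
    for P,c in zip(C[ok],z["p"][ok]):
        r=int((.35-P[1])*1000);q=int((P[0]-.3)*1000)
        if 0<=r<600 and 0<=q<450: cv2.circle(img,(q,r),1,tuple(int(x) for x in c) if P[2]<.03 else (0,int(P[2]*2000)%256,255),-1)
    cv2.imwrite(f"pics/top_{n}.png",img)
E
```

```text
scene -0.006 26603 [0.4775 0.1137 0.    ]
scene 0.012 6424 [0.4955 0.092  0.018 ]
scene 0.06 4723 [0.5477 0.1195 0.0816]
plate ((543.1022338867188, 45.45155334472656), (191.71324157714844, 349.5819091796875), 0.7706071138381958) 0.017702810602955657
[[ 444.9034  218.9375]
 [ 449.6051 -130.6128]
 [ 641.301  -128.0344]
 [ 636.5994  221.5159]]
side -0.006 22176 [ 0.4815  0.0972 -0.0008]
side 0.012 5702 [0.4901 0.0982 0.0177]
side 0.06 3663 [0.5474 0.1159 0.0813]
plate ((540.3282470703125, 44.730224609375), (192.12680053710938, 348.7089538574219), 0.9784067869186401) 0.016936588333437214
[[ 441.3016  217.4189]
 [ 447.2561 -131.2392]
 [ 639.3549 -127.9585]
 [ 633.4004  220.6996]]
```

View pics/top_scene.png

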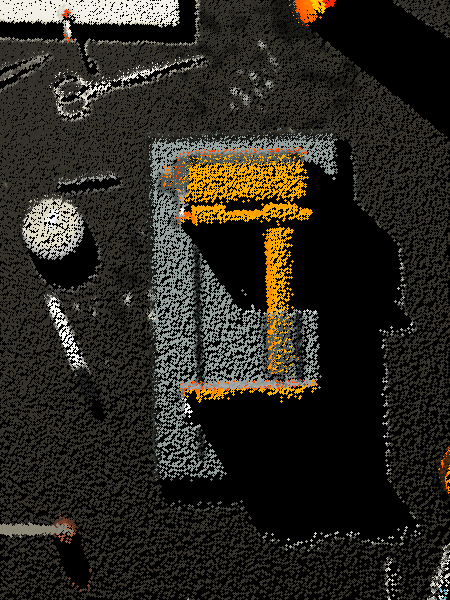

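The height map has the base centre at about (0.5415,0.045), yaw about 0.9°, with its rear towards +x. The end plates lie at y≈0.13 and -0.03. Now I'll measure the loose roller's axis, and the plates in the base frame.

```bash
python3 - <<'E'
from h import *
np.set_printoptions(precision=4,suppress=True)
a=.0152;c=np.array([.5415,.045]);B=np.array([[np.cos(a),-np.sin(a)],[np.sin(a),np.cos(a)]])
for n in("scene","side"):
    z=np.load(f"{n}0.npz");C=cloud(n,z["d"]);d=z["d"]
    P=C[(d>0)&(C[...,0]>.36)&(C[...,0]<.57)&(C[...,1]>-.46)&(C[...,1]<-.22)&(C[...,2]>.006)&(C[...,2]<.05)]
    q=P[P[:,2]>.022];m=q[:,:2].mean(0);u=np.linalg.svd(q[:,:2]-m)[2][0];t=(P[:,:2]-m)@u;w=(P[:,:2]-m)@[-u[1],u[0]]
    print(n,m,u,np.degrees(np.arctan2(u[1],u[0])),t.min(),t.max(),P[:,2].max())
    for lo in np.arange(-.11,.12,.008):
        k=(t>lo)&(t<lo+.008)
        if k.any(): print(round(lo,3),k.sum(),P[k][:,2].max().round(4),w[k].min().round(4),w[k].max().round(4))
    b=(C[...,:2]-c)@B;x,y,zz=b[...,0],b[...,1],C[...,2]
    for nm,k in(("+y plate top",(abs(zz-.090)<.004)&(y>.055)&(y<.12)&(x<-.05)),("-y top",(abs(zz-.090)<.004)&(y<-.055)&(y>-.12)),("housing",(zz>.03)&(y>.105)&(y<.18)&(x<.09)&(x>-.12)),("plate+ all",(zz>.03)&(y>.055)&(y<.105)&(x<.09)&(x>-.12)),("plate- all",(zz>.03)&(y<-.055)&(y>-.11)&(x<.09)&(x>-.12))):
        k=k&(d>0)
        if k.sum()>5: print(n,nm,k.sum(),"x",np.percentile(x[k],[0,2,98,100]),"y",np.percentile(y[k],[0,2,50,98,100]),"z",np.percentile(zz[k],[2,98]))
    k=(d>0)&(zz>.085)&(zz<.1)&(abs(y)<.06)&(x>0)
    if k.sum()>5: print("rear roller top x",np.median(x[k]),zz[k].max(), np.polyfit(y[k],x[k],1))
    for x0 in[[.33,.45,-.3,-.15]]: 
        k=(d>0)&(C[...,0]>.3)&(C[...,0]<.42)&(C[...,1]>-.3)&(C[...,1]<-.1)&(zz>.01);print("stopper",C[k].min(0),C[k].max(0))
E
```

```text
scene [ 0.4552 -0.322 ] [0.4017 0.9158] 66.3176104684287 -0.10434728190579519 0.08020744499334184 0.03253560306885563
-0.11 3 0.0169 -0.0089 -0.0051
-0.102 8 0.0194 -0.0096 -0.0022
-0.094 5 0.0205 -0.007 0.0019
-0.086 3 0.0176 -0.0006 0.0058
-0.078 23 0.03 -0.0108 0.0099
-0.07 25 0.0298 -0.0089 0.0097
-0.062 33 0.0311 -0.0146 0.0108
-0.054 27 0.0305 -0.0098 0.0106
-0.046 24 0.03 -0.0164 0.0105
-0.038 30 0.0303 -0.0096 0.0122
-0.03 28 0.0325 -0.0121 0.0111
-0.022 30 0.03 -0.0117 0.0109
-0.014 28 0.0307 -0.0109 0.011
-0.006 29 0.0304 -0.0123 0.0105
0.002 34 0.0303 -0.0121 0.0126
0.01 28 0.0305 -0.011 0.0122
0.018 35 0.0304 -0.0118 0.0108
0.026 28 0.0303 -0.0077 0.0112
0.034 32 0.0304 -0.0157 0.0105
0.042 26 0.0301 -0.0074 0.0116
0.05 40 0.0317 -0.0135 0.0124
0.058 51 0.031 -0.0195 0.0122
0.066 36 0.0284 -0.0173 0.0119
0.074 11 0.0198 -0.0062 0.0
scene +y plate top 50 x [-0.0628 -0.0626 -0.0504 -0.0503] y [0.0844 0.0851 0.0928 0.1193 0.1193] z [0.0862 0.0918]
scene -y top 345 x [-0.0622 -0.0579  0.2417  0.2509] y [-0.0968 -0.0931 -0.0807 -0.0583 -0.0552] z [0.0863 0.0927]
scene housing 
[... 1357 characters left out ...]
 +y plate top 37 x [-0.0657 -0.0651 -0.0502 -0.05  ] y [0.0843 0.0848 0.1074 0.1181 0.1192] z [0.0864 0.0914]
side -y top 251 x [-0.0623 -0.0591  0.2381  0.416 ] y [-0.1178 -0.0937 -0.0816 -0.0575 -0.0557] z [0.0864 0.0929]
side housing 2255 x [-0.0807 -0.0774  0.0592  0.0657] y [0.1051 0.1079 0.147  0.1547 0.1557] z [0.0327 0.0889]
side plate+ all 718 x [-0.0671 -0.0647  0.0646  0.0713] y [0.0551 0.0577 0.0907 0.1012 0.1049] z [0.0386 0.0913]
side plate- all 1082 x [-0.0642 -0.0621  0.064   0.0704] y [-0.0944 -0.0906 -0.0805 -0.06   -0.0557] z [0.0314 0.0915]
rear roller top x 0.25375737554279015 0.09992883616742025 [1.8398 0.1548]
stopper [ 0.3505 -0.1924  0.0105] [ 0.3713 -0.1679  0.0286]
```

```bash
python3 - <<'E'
from h import *
np.set_printoptions(precision=3,suppress=True)
a=.0152;c=np.array([.5415,.045]);B=np.array([[np.cos(a),-np.sin(a)],[np.sin(a),np.cos(a)]])
z=np.load("scene0.npz");C=cloud("scene",z["d"]);d=z["d"]
k=(d>0)&(C[...,2]>.06)&(C[...,1]<-.3)&(C[...,1]>-.75)&(C[...,0]>.3)&(C[...,2]<.22)&(C[...,0]<.8)
print("cage",np.percentile(C[k],[1,50,99],axis=0))
k2=k&(C[...,1]>-.5);print(k2.sum(),C[k2].min(0) if k2.any() else 0)
b=(C[...,:2]-c)@B;x,y,zz=b[...,0],b[...,1],C[...,2]
for zl in range(20,100,10):
    k=(d>0)&(zz>zl/1e3)&(zz<zl/1e3+.01)&(y>.1)&(y<.17)&(x<0)&(x>-.12)
    if k.any(): print("housing z",zl,k.sum(),"x",np.percentile(x[k],[0,3,10]), "knob y",y[k&(x<-.066)])
E
```

```text
cage [[ 0.367 -0.744  0.061]
 [ 0.586 -0.549  0.114]
 [ 0.792 -0.32   0.153]]
1187 [ 0.689 -0.5    0.06 ]
housing z 20 76 x [-0.092 -0.086 -0.063] knob y [0.136 0.134 0.168 0.16  0.158 0.167]
housing z 30 159 x [-0.064 -0.064 -0.062] knob y []
housing z 40 187 x [-0.063 -0.062 -0.061] knob y []
housing z 50 197 x [-0.078 -0.076 -0.074] knob y [0.117 0.121 0.117 0.125 0.121 0.125 0.12  0.135 0.134 0.13  0.127 0.125
 0.123 0.134 0.135 0.136 0.134 0.134 0.131 0.129 0.125 0.135 0.134 0.133
 0.128]
housing z 60 259 x [-0.078 -0.077 -0.076] knob y [0.118 0.121 0.118 0.123 0.121 0.118 0.133 0.132 0.132 0.125 0.123 0.12
 0.12  0.135 0.132 0.134 0.131 0.132 0.131 0.129 0.128 0.127 0.122 0.119
 0.136 0.135 0.134 0.135 0.133 0.132 0.133 0.131 0.129 0.127 0.123 0.137
 0.135 0.135 0.136 0.135 0.134 0.129 0.126 0.124 0.137 0.136 0.134 0.136
 0.134 0.133 0.132 0.131 0.128 0.136 0.134 0.136 0.137 0.135 0.135 0.13
 0.13  0.138 0.138 0.134 0.133]
housing z 70 268 x [-0.077 -0.075 -0.068] knob y [0.121 0.12  0.125 0.123 0.123 0.121 0.12  0.122 0.127 0.128 0.126 0.127
 0.127 0.123 0.122 0.12  0.128 0.129 0.127 0.128 0.127 0.126 0.125 0.131
 0.131 0.13  0.128 0.128 0.128 0.132 0.131 0.132 0.131]
housing z 80 711 x [-0.061 -0.059 -0.057] knob y []
housing z 90 2 x [-0.043 -0.042 -0.04 ] knob y []
```

>>> servo_tool(jaw=[-1,-1,-1,-1,-1,-1,-1,-1,-1,-1,-1,-1,-1,-1,-1], linear=[[-33,-48,0],[-66,-96,0],[-99,-143,0],[-131,-191,0],[-164,-239,0],[-197,-287,0],[-197,-287,0],[-197,-287,0],[-197,-287,0],[-197,-287,0],[-197,-287,0],[-197,-287,0],[-197,-287,0],[-197,-287,0],[-197,-287,0]], roll=[0.18,0.36,0.54,0.72,0.9,1.08,1.26,1.44,1.62,1.8,1.98,2.16,2.34,2.39,2.39])

```text
time: 3.08
tool_pos: [0.4541, -0.3235, 0.2314]
tcp_rot: [0.0, 0.202, 0.979, -0.0]
ft_force: [-0.5, -0.1, 0.1]
grip_width: 0.999
```

```bash
python3 - <<'E'
from h import *
np.set_printoptions(precision=4,suppress=True)
s=observe();print(s["joint_pos"],s["tool_pos"],s["tcp_rot"])
p,d=capture("wrist");cv2.imwrite("pics/w1.png",p);np.savez("w1.npz",p=p,d=d)
for t in("pin_tip","stub_tip","idler_roller"):
    for r in pinpoint("wrist",t)[:2]:
        px=np.array(r["point"])*[640,480];c,k=wray(s,px);print(t,r["score"],px,c+k*(.015-c[2])/k[2])
P=wcloud(s,d);P=P[(d>0)&(P[...,2]>.008)&(P[...,2]<.05)&(np.hypot(P[...,0]-.455,P[...,1]+.32)<.13)]
q=P[P[:,2]>.024];m=q[:,:2].mean(0);u=np.linalg.svd(q[:,:2]-m,full_matrices=False)[2][0];u*=np.sign(u[1]);t=(q[:,:2]-m)@u
mid=m+u*(np.percentile(t,.5)+np.percentile(t,99.5))/2
print("axis",mid,np.degrees(np.arctan2(u[1],u[0])),np.percentile(t,[.5,99.5]),P[:,2].max())
E
```

```text
[ 0.2194  0.2913  0.353   1.8592 -0.1172  1.0111 -2.9281] [ 0.4541 -0.3235  0.2314] [ 0.0001  0.2024  0.9793 -0.0001]
pin_tip 0.65 [309.504 101.808] [ 0.4185 -0.423   0.015 ]
stub_tip 0.72 [317.824 283.584] [ 0.4848 -0.2489  0.015 ]
idler_roller 0.72 [312.832 205.008] [ 0.4557 -0.329   0.015 ]
axis [ 0.4562 -0.3295] 67.30768171939197 [-0.067   0.0733] 0.032312187086606825
```

View pics/w1.png

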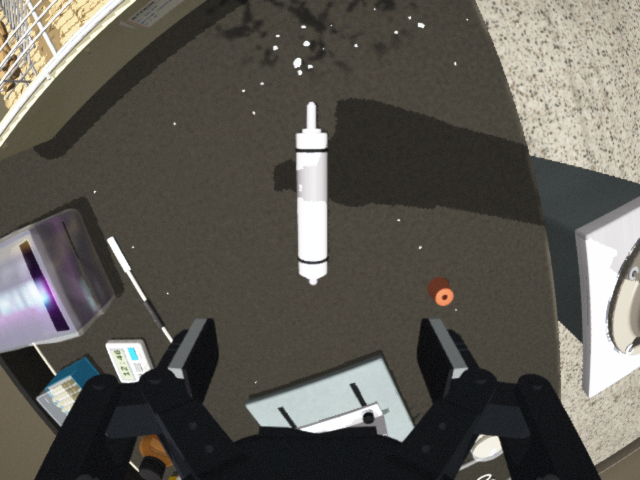

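Pin tip at px (310,102), stub at (317,284), with the axis along the jaws' y. This joint configuration also lets the sprung pin face the +y plate later. Descending to grasp.

>>> servo_tool(jaw=[-1,-1,-1,-1,-1,-1,-1,1,1,1,1,1,1,1], linear=[[-2.5,-4.5,50],[-2.5,-4.5,100],[-2.5,-4.5,150],[-2.5,-4.5,195],[-2.5,-4.5,220],[-2.5,-4.5,228.5],[-2.5,-4.5,228.5],[-2.5,-4.5,228.5],[-2.5,-4.5,228.5],[-2.5,-4.5,228.5],[-2.5,-4.5,228.5],[-2.5,-4.5,228.5],[-2.5,-4.5,228.5],[-2.5,-4.5,228.5]], roll=[0,0,0,0,0,0,0,0,0,0,0,0,0,0], squeeze=50)

```text
time: 5.03
tool_pos: [0.4553, -0.3291, 0.0037]
tcp_rot: [0.001, 0.203, 0.979, -0.0]
ft_force: [-0.5, 0.6, 5.2]
grip_width: 0.334
```

>>> servo_tool(jaw=[1,1,1,1,1], linear=[[0,0,-30],[0,0,-80],[0,0,-130],[0,0,-170],[0,0,-170]], roll=[0,0,0,0,0])

```text
time: 5.65
tool_pos: [0.456, -0.3298, 0.1758]
tcp_rot: [0.003, 0.203, 0.979, -0.001]
ft_force: [-1.3, -0.0, -3.6]
grip_width: 0.323
```

```bash
python3 - <<'E'
from h import *
np.set_printoptions(precision=4,suppress=True)
s=observe();print(s["time"],s["joint_pos"],s["tool_pos"],s["tcp_rot"],s["ft_force"],s["grip_width"])
p,d=capture("wrist");cv2.imwrite("pics/w2.png",p);np.savez("w2.npz",p=p,d=d)
Rw=Rt(s["tcp_rot"])
for t in("pin_tip","stub_tip","idler_roller"):
    for r in pinpoint("wrist",t)[:1]:
        px=np.array(r["point"])*[640,480];c,k=wray(s,px);X=c+k*(s["tool_pos"][2]+.012-c[2])/k[2];print(t,r["score"],px,(X-s["tool_pos"])@Rw)
q,e=capture("side");cv2.imwrite("pics/s2.png",q[100:400,250:610])
E
```

```text
5.65 [ 0.227   0.3644  0.3623  1.9072 -0.164   0.8923 -2.88  ] [ 0.456  -0.3298  0.1758] [ 0.0029  0.2028  0.9792 -0.0007] [-1.289  -0.0127 -3.6456] 0.3231306769231906
pin_tip 0.79 [317.184  79.488] [ 0.0005 -0.1002 -0.012 ]
idler_roller 0.86 [316.48  336.096] [ 0.0003 -0.0004 -0.012 ]
```

View pics/w2.png

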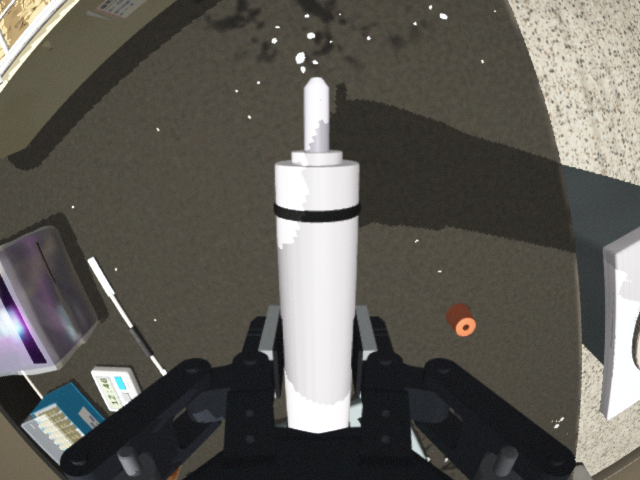

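View pics/s2.png

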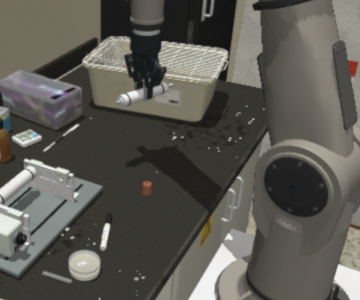

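Roller gripped; its origin is within about 1 mm of the TCP, with the pin towards tool −y. Checking its tilt from depth while moving over to the base.

```bash
python3 - <<'E'
from h import *
np.set_printoptions(precision=4,suppress=True)
s=observe()
z=np.load("w2.npz");P=(wcloud(s,z["d"])-s["tool_pos"])@Rt(s["tcp_rot"])
k=(z["d"]>0)&(abs(P[...,0])<.02)&(P[...,1]>-.11)&(P[...,1]<-.01)&(P[...,2]<.02)&(P[...,2]>-.06);P=P[k]
for lo in np.arange(-.104,-.01,.008):
    q=P[(P[:,1]>lo)&(P[:,1]<lo+.008)]
    if len(q)>5: print(round(lo+.004,3),len(q),"top",np.percentile(q[:,2],3),"x",(q[:,0].min()+q[:,0].max())/2,q[:,0].max()-q[:,0].min())
E
```

```text
-0.1 270 top -0.016248365728979888 x 0.00028084552332224193 0.008569732031393187
-0.092 594 top -0.01629562752268033 x 0.00028050638448025257 0.008652169162342627
-0.084 622 top -0.016413522913612127 x 9.928635227832681e-05 0.009116406222922452
-0.076 886 top -0.020537320280109614 x 7.483998943436966e-05 0.01754050503471086
-0.068 2216 top -0.026650912636788458 x 0.00028897325825303667 0.030046097337324464
-0.06 2063 top -0.026778459277635475 x 0.0005147854442547183 0.030900454946225033
-0.052 1845 top -0.027139398319903797 x 0.0004963743326805445 0.030697210787808314
-0.044 1791 top -0.02663142759938736 x 0.00042503909398605537 0.029613296973048344
-0.036 1684 top -0.026611000673226137 x 0.0005252601502142087 0.029940052281437448
-0.028 1547 top -0.026639820777104757 x 0.00035857374424185656 0.029643978077443008
-0.02 1437 top -0.026574765657334753 x 0.0004048972271583507 0.029932908409048047
-0.012 3630 top -0.058313873791502886 x 9.502990980913423e-07 0.03999398719947418
```

>>> servo_tool(jaw=[1,1,1,1,1,1,1,1,1,1,1,1,1,1,1,1,1,1,1,1], linear=[[18,17,-10],[36,34,-20],[54,51,-30],[72,68,-30],[90,85,-30],[108,102,-30],[126,119,-30],[134,148,-30],[134,177,-30],[134,206,-30],[134,236,-30],[134,266,-30],[134,296,-30],[134,320,-30],[134,335,-30],[134,335,-30],[134,335,-30],[134,335,-30],[134,335,-30],[134,335,-30]], roll=[0.17,0.34,0.51,0.68,0.85,1.02,1.19,1.36,1.53,1.7,1.87,2.04,2.21,2.38,2.55,2.72,2.88,3.0,3.05,3.05], squeeze=60)

```text
time: 8.4
tool_pos: [0.0765, -0.315, 0.0168]
tcp_rot: [-0.075, 0.965, 0.187, 0.167]
ft_force: [-0.7, 0.2, -2.9]
grip_width: 0.325
```

The arm ended far from the commanded pose, because the path dipped inside the inner reach limit. Looking before anything else.

```bash
python3 - <<'E'
from h import *
np.set_printoptions(precision=4,suppress=True)
s=observe();print(s)
for n in("scene","side","wrist"):
    p,d=capture(n);cv2.imwrite(f"pics/{n}3.png",p);np.savez(f"{n}3.npz",p=p,d=d)
print(Rt(s["tcp_rot"]))
E
```

```text
{'time': 8.4, 'joint_pos': array([ 0.5384,  1.3531,  1.453 ,  2.4342, -1.3665,  1.6674, -2.9583]), 'dq': array([ 0.7394,  0.2819,  0.0002,  0.0007, -0.0002,  0.226 ,  0.0015]), 'tau': array([ -4.5752, -46.7049,  19.2376,  -0.8243,   0.8375,   1.4331,
        -0.0043]), 'tool_pos': array([ 0.0765, -0.315 ,  0.0168]), 'tcp_rot': array([-0.075 ,  0.9651,  0.187 ,  0.1674]), 'ft_force': array([-0.6651,  0.1962, -2.93  ]), 'torque': array([-0.356 ,  0.5129,  0.0184]), 'grip_width': 0.3249701503340686}
[[ 0.874   0.3861  0.2951]
 [ 0.3359 -0.9188  0.2073]
 [ 0.3511 -0.0821 -0.9327]]
```

View pics/scene3.png

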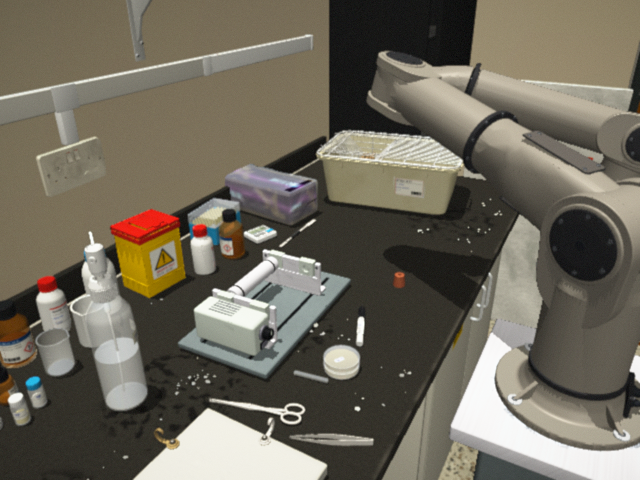

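View pics/wrist3.png

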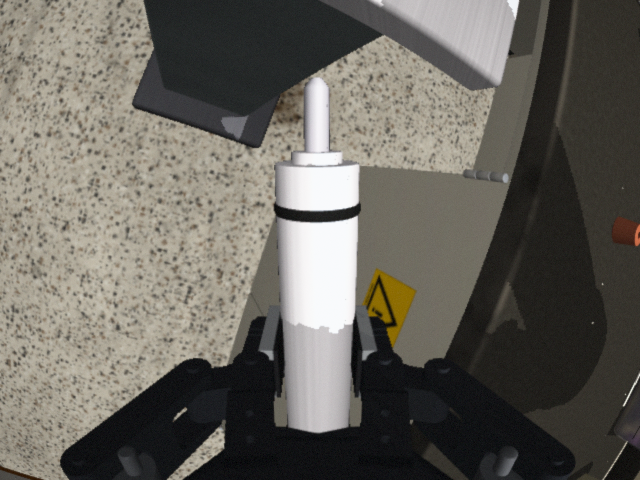

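>>> servo_tool(jaw=[1], linear=[[0,0,-30]], roll=[-0.1])

```text
time: 8.68
tool_pos: [0.0677, -0.319, 0.0433]
tcp_rot: [-0.07, 0.954, 0.238, 0.169]
ft_force: [0.7, 0.3, -1.6]
grip_width: 0.32
```

```bash
python3 - <<'E'
from h import *
np.set_printoptions(precision=4,suppress=True)
s=observe();print(s["joint_pos"],s["dq"],s["tool_pos"],s["tcp_rot"],s["ft_force"]);print(Rt(s["tcp_rot"]))
E
```

```text
[ 0.5448  1.2076  1.4513  2.4129 -1.2655  1.5647 -2.9133] [ 0.0779 -1.3166  0.0279 -0.1955  0.8217 -0.8316  0.3646] [ 0.0677 -0.319   0.0433] [-0.0701  0.9541  0.2376  0.1685] [ 0.6963  0.2819 -1.5837]
[[ 0.8303  0.4769  0.2883]
 [ 0.4297 -0.8773  0.2139]
 [ 0.3549 -0.0537 -0.9333]]
```

```bash
cat > kin.py <<'E'
from h import *
from itertools import product
from scipy.optimize import least_squares
S=[([1.05188061,.47780463,.02234359,1.55646286,-.01148285,1.10928656,-.08309869],[.26930802,-.61830099,.23031794],[-4.36242985e-04,8.36475011e-01,-5.48004302e-01,-8.06070991e-04]),
([.2194,.2913,.353,1.8592,-.1172,1.0111,-2.9281],[.4541,-.3235,.2314],[.0001,.2024,.9793,-.0001]),
([.227,.3644,.3623,1.9072,-.164,.8923,-2.88],[.456,-.3298,.1758],[.0029,.2028,.9792,-.0007]),
([.5384,1.3531,1.453,2.4342,-1.3665,1.6674,-2.9583],[.0765,-.315,.0168],[-.075,.9651,.187,.1674]),
([.5448,1.2076,1.4513,2.4129,-1.2655,1.5647,-2.9133],[.0677,-.319,.0433],[-.0701,.9541,.2376,.1685])]
E
python3 - <<'E'
from kin import *
Rz=lambda a:R.from_euler('z',a);Ry=lambda a:R.from_euler('y',a)
Rm=[R.from_quat([q[1],q[2],q[3],q[0]]) for _,_,q in S]
best=[]
for sg in product([1,-1],repeat=4):
    for s2 in product([1,-1],repeat=2):
        for sb in(1,-1):
            def f(p,ret=False):
                e=[]
                for (q,_,_),M in zip(S,Rm):
                    X=Rz(p[0])*Rz(sg[0]*q[0])*Ry(sb*q[1])*Rz(sg[1]*q[2])*Ry(sb*s2[0]*q[3])*Rz(sg[2]*q[4])*Ry(sb*s2[1]*q[5])*Rz(sg[3]*q[6]+p[1])
                    e.append((X.inv()*M).as_rotvec())
                return np.ravel(e)
            for p0 in product([0,1.57,3.14,-1.57],[0,1.57,3.14,-1.57]):
                r=least_squares(f,p0);best.append((r.cost,sg,s2,sb,tuple(r.x.round(4))))
best.sort(key=lambda b:b[0])
for b in best[:6]:print(b)
E
```

```text
Still running in the background as job /tmp/bash_jobs.1000/f5ff3e68d403 (pid 806). You'll get a notice when it ends.
```

```bash
kill -- -$(cat /tmp/bash_jobs.1000/f5ff3e68d403/pid); cat >> kin.py <<'E'
def rz(a): c,s=np.cos(a),np.sin(a);return np.array([[c,-s,0],[s,c,0],[0,0,1]])
def ry(a): c,s=np.cos(a),np.sin(a);return np.array([[c,0,s],[0,1,0],[-s,0,c]])
E
cat > f.py <<'E'
from kin import *
RM=[Rt(q) for _,_,q in S]
best=[]
for sg in product([1,-1],repeat=4):
  for s2 in product([1,-1],repeat=2):
    def f(p):
        e=[]
        for (q,_,_),M in zip(S,RM):
            X=rz(p[0]+sg[0]*q[0])@ry(q[1])@rz(sg[1]*q[2])@ry(s2[0]*q[3])@rz(sg[2]*q[4])@ry(s2[1]*q[5])@rz(sg[3]*q[6]+p[1])
            e.append((X-M).ravel())
        return np.concatenate(e)
    for p0 in product([0,2,4],[0,2,4]):
        r=least_squares(f,p0,max_nfev=40);best.append((r.cost,sg,s2,tuple(r.x.round(4))))
best.sort(key=lambda b:b[0])
for b in best[:6]:print(b)
E
OMP_NUM_THREADS=1 timeout 200 python3 f.py
```

```text
(np.float64(7.092588313952189e-08), (-1, -1, -1, -1), (1, 1), (np.float64(0.0001), np.float64(3.1417)))
(np.float64(7.092588313956761e-08), (-1, -1, -1, -1), (1, 1), (np.float64(0.0001), np.float64(-3.1415)))
(np.float64(7.092588313961359e-08), (-1, -1, -1, -1), (1, 1), (np.float64(0.0001), np.float64(3.1417)))
(np.float64(7.092588313968127e-08), (-1, -1, -1, -1), (1, 1), (np.float64(0.0001), np.float64(3.1417)))
(np.float64(7.092588313981328e-08), (-1, -1, -1, -1), (1, 1), (np.float64(6.2833), np.float64(3.1417)))
(np.float64(7.092588313984811e-08), (-1, -1, -1, -1), (1, 1), (np.float64(6.2833), np.float64(3.1417)))
```

```bash
cat > f2.py <<'E'
from kin import *
# p = sum_k R_k o_k, linear in offsets
def frames(q):
    Rs=[];M=np.eye(3)
    for i in range(7):
        M=M@(rz(-q[i]) if i%2==0 else ry(q[i]));Rs.append(M)
    return Rs
A=[];b=[]
names=[]
for q,p,_ in S:
    F=frames(q);cols=[np.array([0,0,1.])]
    for k,ax in[(1,2),(2,0),(3,0),(3,2),(4,0),(5,0),(5,2),(1,1),(2,1),(4,1)]:cols.append(F[k][:,ax])
    A.append(np.stack(cols,1));b.append(p)
A=np.vstack(A);b=np.concatenate(b)
for n in (11,8):
    x,res,rk,sv=np.linalg.lstsq(A[:,:n],b,rcond=1e-6);print(n,x.round(4),rk,sv.round(3),np.abs(A[:,:n]@x-b).max())
for cols in([0,1,3,6],[0,1,3,6,5],[0,1,3,2,6],[0,1,3,2,4,6,7][:6],[0,1,2,3,4,6],[0,1,2,4,7],[0,1,2,3,4,5,7],[0,1,3,4,7],[0,1,4,7],[0,1,2,3,4,7],[0,1,4,6,7]):
    x=np.linalg.lstsq(A[:,cols],b,rcond=None)[0];print(cols,x.round(4),np.abs(A[:,cols]@x-b).max())
E
OMP_NUM_THREADS=1 python3 f2.py
```

```text
11 [ 2.846e-01  5.417e-01  7.000e-04 -3.000e-04  4.725e-01 -7.000e-04
  1.000e-03  3.249e-01 -3.000e-02 -3.100e-02 -1.300e-03] 11 [4.587 4.045 3.326 1.956 1.327 0.929 0.217 0.166 0.065 0.032 0.022] 4.621189733522435e-05
8 [-0.1921  0.5808  0.0422  0.1186  0.3192 -0.2303 -0.0255  0.0444] 8 [4.5   3.825 1.982 0.828 0.664 0.206 0.171 0.033] 0.050771529187563336
[0, 1, 3, 6] [-0.1072  0.4997  0.0643 -0.4046] 0.15306431975225196
[0, 1, 3, 6, 5] [-0.6632  0.4637  0.093  -0.1446 -0.6357] 0.09178892488199264
[0, 1, 3, 2, 6] [-5.000e-04  5.946e-01  2.773e-01  2.853e-01 -2.612e-01] 0.08247816804546243
[0, 1, 3, 2, 4, 6] [-0.0049  0.6566  0.1738  0.092   0.3976 -0.0327] 0.06470160158462035
[0, 1, 2, 3, 4, 6] [-0.0049  0.6566  0.092   0.1738  0.3976 -0.0327] 0.06470160158462024
[0, 1, 2, 4, 7] [0.3361 0.4957 0.0623 0.4321 0.3334] 0.05292176504793683
[0, 1, 2, 3, 4, 5, 7] [-0.2452  0.5969  0.0216  0.1202  0.3528 -0.251   0.0128] 0.05203672022650052
[0, 1, 3, 4, 7] [ 0.3667  0.476  -0.0528  0.4764  0.3775] 0.05269960285928743
[0, 1, 4, 7] [0.2673 0.5322 0.4862 0.2801] 0.058004536321626055
[0, 1, 2, 3, 4, 7] [ 0.3521  0.4866  0.0611 -0.0093  0.4315  0.3494] 0.05209545097068147
[0, 1, 4, 6, 7] [0.2647 0.5416 0.5247 0.0367 0.2716] 0.05911334964762016
```

```bash
sed -i 's/^for n in (11,8)/if __name__=="__main__":\n  for n in (11,8)/; s/^for cols in/if __name__=="__main__":\n  for cols in/' f2.py; cat > t2.py <<'E'
from arm import *
np.set_printoptions(precision=3,suppress=True)
q0=np.array([.5448,1.2076,1.4513,2.4129,-1.2655,1.5647,-2.9133])
for kw in(dict(lam=.03),dict(lam=.03,null=.02,qn=(LO+HI)/2)):
    p,Rr=fk(q0);print(kw.get("null"))
    rows=[(1000*Rr.T@np.array([0.0,-0.0,min(.04*(i+1),.28)]),-.17*(i+1)) for i in range(20)]
    q,tr=run(q0,rows,**kw)
    for i in(3,7,11,15,19):print(i,tr[i],fk(tr[i])[0],fk(tr[i])[1][:,2],np.degrees(np.arctan2(*fk(tr[i])[1][1::-1,0])))
E
python3 t2.py
```

```text
None
3 [ 0.246  0.375  1.46   2.303 -0.647  1.225 -2.955] [ 0.085 -0.312  0.192] [ 0.281  0.25  -0.927] 71.30511696650159
7 [ 0.716 -0.073  0.726  2.17  -0.298  1.266 -2.96 ] [ 0.078 -0.317  0.28 ] [ 0.294  0.256 -0.921] 103.0617075149139
11 [ 0.609 -0.203  0.771  2.124 -0.198  1.325 -2.358] [ 0.068 -0.319  0.323] [ 0.288  0.214 -0.933] 142.31753243720087
15 [ 0.455 -0.259  0.882  2.128 -0.146  1.321 -1.722] [ 0.068 -0.319  0.323] [ 0.288  0.214 -0.933] -178.0157652796863
19 [ 0.304 -0.34   0.969  2.13  -0.074  1.32  -1.143] [ 0.068 -0.319  0.323] [ 0.288  0.214 -0.933] -136.7927223426145
0.02
3 [ 0.235  0.371  1.46   2.297 -0.639  1.235 -2.959] [ 0.088 -0.31   0.194] [ 0.278  0.26  -0.925] 72.16156739826822
7 [ 0.692 -0.038  0.757  2.183 -0.326  1.251 -2.96 ] [ 0.084 -0.316  0.268] [ 0.297  0.272 -0.915] 101.57353449598556
11 [ 0.856 -0.147  0.567  2.115 -0.253  1.332 -2.321] [ 0.068 -0.319  0.323] [ 0.288  0.214 -0.933] 140.44568350533072
15 [ 0.783 -0.161  0.63   2.118 -0.239  1.33  -1.599] [ 0.068 -0.319  0.323] [ 0.288  0.214 -0.933] -178.0139739892693
19 [ 0.693 -0.181  0.704  2.121 -0.22   1.327 -0.944] [ 0.068 -0.319  0.323] [ 0.288  0.214 -0.933] -136.7915276382769
```

The arm model fits to under 0.2 mm, and it shows the tool is tilted 21° with joints at their stops. I'll lift straight up while rolling back off the stops, then remove the tilt using the model.

>>> servo_tool(jaw=[1,1,1,1,1,1,1,1], linear=[[14,-2,-37],[28,-4,-75],[43,-6,-112],[57,-9,-149],[71,-11,-187],[85,-13,-224],[85,-13,-224],[85,-13,-224]], roll=[-0.17,-0.34,-0.51,-0.68,-0.85,-1.02,-1.19,-1.36])

```text
time: 9.68
tool_pos: [0.0633, -0.34, 0.2652]
tcp_rot: [0.025, 0.683, 0.699, 0.208]
ft_force: [-0.1, 1.0, -2.9]
grip_width: 0.327
```

```bash
cat > st.py <<'E'
from arm import *
np.set_printoptions(precision=4,suppress=True)
s=observe();M=Rt(s["tcp_rot"]);print(s["time"],"q",s["joint_pos"],"p",s["tool_pos"],"z",M[:,2],"x",M[:,0],"phi",np.degrees(np.arctan2(M[1,0],M[0,0])),"ft",s["ft_force"],s["grip_width"],"dq",np.abs(s["dq"]).max())
E
python3 st.py
```

```text
9.675 q [ 0.5908  0.026   0.976   2.1538 -0.3641  1.2679 -2.9584] p [ 0.0633 -0.34    0.2652] z [ 0.3193  0.2565 -0.9123] x [-0.0645  0.9663  0.2491] phi 93.82120007197587 ft [-0.0508  0.9552 -2.931 ] 0.32685325647509705 dq 2.0048888063139727
```

```bash
cat > t3.py <<'E'
from arm import *
np.set_printoptions(precision=3,suppress=True)
s=observe();q0=s["joint_pos"]
kw=dict(lam=.03)
def wrow(q,pts,rolls):
    p,Rr=fk(q);return [(1000*Rr.T@(np.array(x)-p),r) for x,r in zip(pts,rolls)]
p,Rr=fk(q0)
way=[p,[.33,-.36,.27],[.50,0,.27],[.39,.31,.27]]
pts=[]
for a,b_ in zip(way[:-1],way[1:]):
    a=np.array(a);b_=np.array(b_);n=int(np.ceil(np.linalg.norm(b_-a)/.055));pts+=[a+(b_-a)*(i+1)/n for i in range(n)]
N=len(pts);print(N)
rolls=[-.17*(i+1) for i in range(N)]
rows=wrow(q0,pts,rolls)
q,tr=run(q0,rows,**kw)
for i in range(0,N,3):print(i,rows[i][0].round(0),tr[i],fk(tr[i])[0],fk(tr[i])[1][:,2])
print("end",q,fk(q)[0],fk(q)[1][:,2])
for k2 in(dict(lam=.03),dict(lam=.1),dict(lam=.03,wr=.3)):
    for zt in(.27,.2):
        p,Rr=fk(q);u=p[:2]/np.linalg.norm(p[:2])
        rows=wrow(q,[np.r_[p[:2]-u*.05*(i+1),zt] for i in range(8)],[0]*8);_,t2=run(q,rows,**k2)
        print(k2,zt)
        for a in t2:print("  ",a,fk(a)[0],np.hypot(*fk(a)[0][:2]),fk(a)[1][:,2])
E
python3 t3.py
```

```text
19
0 [-7. 51. 15.] [ 0.526  0.031  0.914  2.147 -0.406  1.234 -2.891] [ 0.116 -0.344  0.266] [ 0.319  0.257 -0.912]
3 [-28. 204.  61.] [ 0.392  0.143  0.753  2.049 -0.555  1.165 -2.595] [ 0.276 -0.356  0.269] [ 0.319  0.257 -0.912]
6 [ 49. 293. 113.] [ 0.226  0.068  0.591  2.098 -0.545  1.024 -2.387] [ 0.372 -0.27   0.27 ] [ 0.319  0.257 -0.912]
9 [175. 351. 168.] [ 0.028 -0.027  0.394  2.177 -0.492  0.852 -2.264] [ 0.436 -0.135  0.27 ] [ 0.319  0.257 -0.912]
12 [302. 408. 223.] [-0.156 -0.001  0.211  2.154 -0.431  0.713 -2.135] [0.5  0.   0.27] [ 0.319  0.257 -0.912]
15 [455. 353. 245.] [-0.351 -0.096 -0.033  2.244 -0.217  0.599 -2.199] [0.445 0.155 0.27 ] [ 0.319  0.257 -0.912]
18 [608. 298. 267.] [-0.522 -0.049 -0.304  2.2    0.088  0.572 -2.352] [0.39 0.31 0.27] [ 0.319  0.257 -0.912]
end [-0.522 -0.049 -0.304  2.2    0.088  0.572 -2.352] [0.39 0.31 0.27] [ 0.319  0.257 -0.912]
{'lam': 0.03} 0.27
   [-0.523 -0.15  -0.304  2.286  0.035  0.581 -2.317] [0.351 0.279 0.27 ] 0.4481965802942164 [ 0.319  0.257 -0.912]
   [-0.534 -0.26  -0.296  2.366 -0.017  0.608 -2.283] [0.312 0.248 0.2
[... 4805 characters left out ...]
]
   [-0.437 -0.263 -0.417  2.44  -0.07   0.431 -2.266] [0.307 0.263 0.253] 0.40434931725527745 [ 0.373  0.324 -0.869]
   [-0.389 -0.314 -0.457  2.44  -0.131  0.511 -2.215] [0.288 0.25  0.258] 0.38118967554323363 [ 0.353  0.299 -0.887]
   [-0.388 -0.34  -0.454  2.44  -0.185  0.563 -2.172] [0.272 0.246 0.259] 0.3667169186761548 [ 0.323  0.296 -0.899]
   [-0.418 -0.34  -0.446  2.44  -0.193  0.599 -2.189] [0.258 0.246 0.255] 0.35636902845339163 [ 0.288  0.287 -0.914]
   [-0.466 -0.34  -0.443  2.44  -0.178  0.615 -2.245] [0.246 0.252 0.253] 0.3516704166729769 [ 0.27   0.284 -0.92 ]
   [-0.532 -0.34  -0.445  2.44  -0.14   0.628 -2.339] [0.231 0.26  0.251] 0.3476858577946454 [ 0.259  0.277 -0.925]
```

```bash
cat > t4.py <<'E'
from arm import *
import sys,time
from multiprocessing import Pool
np.set_printoptions(precision=3,suppress=True)
s=observe();q0=s["joint_pos"]
def tilt(q): 
    z=fk(q)[1][:,2];return np.degrees(np.arccos(np.clip(-z[2],-1,1)))
kw=dict(lam=.03,n=25)
def job(a):
    seed,az,r,z=a;rng=np.random.default_rng(seed)
    p,Rr=fk(q0);x=[r*np.cos(np.radians(az)),r*np.sin(np.radians(az)),z]
    q=ik(q0,np.array([.3,-.36,.3]),Rr,n=100);q=ik(q,np.array([.5,0,.3]),Rr@rz(-1.5),n=100);q=ik(q,np.array(x),Rr@rz(-3.),n=200)
    log=[tilt(q)]
    for dep in range(5):
        best=None
        for c in range(24):
            u=rng.normal(size=3);u[2]*=.7;
            if c%2: # bias inward
                pp=fk(q)[0];u=np.r_[-pp[:2]/np.linalg.norm(pp[:2]),0]+.5*u
            u/=np.linalg.norm(u);ro=rng.choice([-.18,0,0,.18])
            pp,RR=fk(q);rows=[(RR.T@u*62.5*(i+1),ro*(i+1)) for i in range(4)]
            q2,_=run(q,rows,**kw);P2=fk(q2)[0]
            if P2[2]<.2 or np.hypot(*P2[:2])<.28: continue
            t=tilt(q2)
            if best is None or t<best[0]: best=(t,q2,u,ro,P2)
        if best is None:break
        if best[0]<log[-1]-.1: q=best[1];log.append(best[0]);log.append((best[2].round(2),best[3],best[4].round(2)));log[-1],log[-2]=log[-2],log[-1]
        else: break
    return (tilt(q),a,log,q)
if __name__=="__main__":
    t=time.time()
    jobs=[(i,az,r,z) for i,(az,r,z) in enumerate((az,r,z) for az in(10,40,70) for r in(.36,.45) for z in(.27,.4,.55))]
    with Pool() as po: res=po.map(job,jobs,chunksize=1)
    res.sort(key=lambda r:r[0])
    for r in res[:5]:print(r)
    print(time.time()-t,os.cpu_count())
E
timeout 560 python3 t4.py
```

```text
(np.float64(0.7664277690766756), (0, 10, 0.36, 0.27), [np.float64(23.956508794705666), (array([-0.91,  0.41, -0.05]), np.float64(0.0), array([0.26, 0.21, 0.25])), np.float64(20.16001667029955), (array([-0.86,  0.43,  0.27]), np.float64(-0.18), array([0.06, 0.3 , 0.27])), np.float64(11.782761896247676), (array([ 0.11, -0.21,  0.97]), np.float64(0.0), array([0.09, 0.28, 0.37])), np.float64(3.3777137413496994), (array([ 0.7 , -0.61,  0.37]), np.float64(0.18), array([0.26, 0.15, 0.43])), np.float64(1.0132128535591325), (array([ 0.15, -0.95,  0.26]), np.float64(0.18), array([ 0.3 , -0.08,  0.49])), np.float64(0.7664277690766756)], array([-0.15 , -0.34 ,  0.137,  1.86 ,  0.034,  1.613, -2.52 ]))
(np.float64(1.207458884534803), (8, 40, 0.36, 0.55), [np.float64(17.310693548210544), (array([-0.95, -0.31,  0.06]), np.float64(0.0), array([0.18, 0.22, 0.37])), np.float64(1.207458884534803)], array([-0.674, -0.34 , -0.299,  2.119, -0.117,  1.336, -2.627]))
(np.float64(1.8900040981956003), (10, 40, 0.45, 0.4), [np.float64(24.176042958468006), (array([-0.81, -0.53,  0.27]), np.float64(-0.18), array
[... 285 characters left out ...]
p.float64(17.042423052785878), (array([ 0.3 , -0.72,  0.62]), np.float64(0.0), array([0.21, 0.23, 0.37])), np.float64(6.066774189187299), (array([ 0.32, -0.93,  0.18]), np.float64(0.18), array([0.29, 0.02, 0.38])), np.float64(2.2654277210155063)], array([-0.177, -0.34 , -0.058,  2.114, -0.056,  1.349, -2.56 ]))
(np.float64(3.792022541676165), (12, 70, 0.36, 0.27), [np.float64(20.016678192199887), (array([-0.27, -0.96, -0.06]), np.float64(0.0), array([0.04, 0.28, 0.22])), np.float64(10.819333735039573), (array([-0.2 ,  0.07,  0.98]), np.float64(0.0), array([0.01, 0.31, 0.35])), np.float64(3.792022541676165)], array([-0.899, -0.34 , -0.586,  2.13 , -0.215,  1.241, -2.96 ]))
78.76386761665344 4
```

```bash
cat > t5.py <<'E'
from arm import *
np.set_printoptions(precision=3,suppress=True)
s=observe();q0=s["joint_pos"];p,Rr=fk(q0)
way=[p,[.32,-.36,.32],[.48,-.05,.35],[.35,.28,.40]]
pts=[]
for a,b_ in zip(way[:-1],way[1:]):
    a=np.array(a);b_=np.array(b_);n=int(np.ceil(np.linalg.norm(b_-a)/.056));pts+=[a+(b_-a)*(i+1)/n for i in range(n)]
N=len(pts);rows=[((Rr.T@(x-p)*1000).round(0),round(-.17*(i+1),2)) for i,x in enumerate(pts)]
print(N,[list(map(int,r[0])) for r in rows],[r[1] for r in rows])
q,tr=run(q0,rows,lam=.03)
for i in range(0,N,3):print(i,tr[i],fk(tr[i])[0],fk(tr[i])[1][:,2])
print(q,fk(q)[0],fk(q)[1][:,2])
E
python3 t5.py
```

```text
19 [[-4, 52, 5], [-9, 105, 11], [-13, 157, 16], [-18, 209, 22], [-22, 262, 27], [20, 284, 42], [63, 306, 57], [105, 328, 71], [147, 350, 86], [190, 372, 101], [232, 394, 116], [275, 416, 130], [323, 400, 130], [372, 384, 130], [420, 368, 129], [469, 352, 129], [517, 335, 129], [566, 319, 128], [614, 303, 128]] [-0.17, -0.34, -0.51, -0.68, -0.85, -1.02, -1.19, -1.36, -1.53, -1.7, -1.87, -2.04, -2.21, -2.38, -2.55, -2.72, -2.89, -3.06, -3.23]
0 [ 0.521  0.007  0.912  2.134 -0.385  1.253 -2.918] [ 0.113 -0.344  0.277] [ 0.319  0.257 -0.912]
3 [ 0.371  0.077  0.765  2.004 -0.492  1.232 -2.67 ] [ 0.268 -0.356  0.309] [ 0.319  0.257 -0.912]
6 [ 0.198 -0.017  0.599  2.025 -0.457  1.13  -2.505] [ 0.366 -0.271  0.328] [ 0.319  0.257 -0.912]
9 [ 0.01  -0.112  0.393  2.074 -0.392  1.001 -2.398] [ 0.434 -0.138  0.341] [ 0.319  0.257 -0.912]
12 [-0.161 -0.167  0.199  2.091 -0.305  0.913 -2.289] [ 0.461 -0.003  0.357] [ 0.319  0.257 -0.912]
15 [-0.32  -0.282 -0.049  2.133 -0.177  0.894 -2.256] [0.406 0.139 0.379] [ 0.319  0.257 -0.912]
18 [-0.474 -0.266 -0.301  2.069 -0.044  0.906 -2.221] [0.35 0.28 0.4 ] [ 0.319  0.257 -0.912]
[-0.474 -0.266 -0.301  2.069 -0.044  0.906 -2.221] [0.35 0.28 0.4 ] [ 0.319  0.257 -0.912]
```

>>> servo_tool(jaw=[1,1,1,1,1,1,1,1,1,1,1,1,1,1,1,1,1,1,1], linear=[[-4,52,5],[-9,105,11],[-13,157,16],[-18,209,22],[-22,262,27],[20,284,42],[63,306,57],[105,328,71],[147,350,86],[190,372,101],[232,394,116],[275,416,130],[323,400,130],[372,384,130],[420,368,129],[469,352,129],[517,335,129],[566,319,128],[614,303,128]], roll=[-0.17,-0.34,-0.51,-0.68,-0.85,-1.02,-1.19,-1.36,-1.53,-1.7,-1.87,-2.04,-2.21,-2.38,-2.55,-2.72,-2.89,-3.06,-3.23])

```text
time: 12.05
tool_pos: [0.3517, 0.2783, 0.3996]
tcp_rot: [-0.206, 0.729, -0.652, 0.034]
ft_force: [1.0, -0.1, -1.4]
grip_width: 0.32
```

```bash
python3 st.py
```

```text
12.05 q [-0.4655 -0.2652 -0.3031  2.0696 -0.0475  0.9069 -2.2137] p [0.3517 0.2783 0.3996] z [ 0.3188  0.2552 -0.9128] x [ 0.1472 -0.9647 -0.2183] phi -81.32727613046532 ft [ 1.0215 -0.0941 -1.4254] 0.319545027280923 dq 0.6444885519272504
```

The model predicted that move almost exactly. Now I'll search for a pull against the inner limit that removes the tilt.

```bash
cat > t6.py <<'E'
from arm import *
import sys
from multiprocessing import Pool
np.set_printoptions(precision=3,suppress=True)
s=observe();q0=s["joint_pos"]
def tilt(q): 
    z=fk(q)[1][:,2];return np.degrees(np.arccos(np.clip(-z[2],-1,1)))
V=[dict(lam=.03,n=25),dict(lam=.03,n=25,wr=.3),dict(lam=.1,n=40),dict(lam=.03,n=25,joint=1)]
NR=int(sys.argv[1]) if len(sys.argv)>1 else 5
def job(seed):
    rng=np.random.default_rng(seed)
    pp,RR=fk(q0);u=rng.normal(size=3)
    if seed%3: u=np.r_[-pp[:2]/np.linalg.norm(pp[:2]),0]+.5*u
    u/=np.linalg.norm(u);ro=rng.choice([-.18,0,0,.18]);st=rng.choice([15,30,45,62])
    rows=[((RR.T@u*st*(i+1)).round(0),ro*(i+1)) for i in range(NR)]
    out=[]
    for v in V[:1]:
        q2,_=run(q0,rows,**v);out.append(q2)
    t=tilt(out[0])
    P=fk(out[0])[0]
    if P[2]<.2 or np.hypot(*P[:2])<.25: t+=50
    return t,rows,u,out
if __name__=="__main__":
    with Pool() as po: res=po.map(job,range(300),chunksize=5)
    res.sort(key=lambda r:r[0])
    for t,rows,u,out in res[:6]:
        print(round(t,2),u,[list(map(int,r[0])) for r in rows],rows[0][1],out[0],fk(out[0])[0])
        print("   ",[round(tilt(run(q0,rows,**v)[0]),1) for v in V])
E
timeout 500 python3 t6.py 5
```

```text
1.88 [-0.834 -0.551 -0.01 ] [[19, 37, -18], [37, 74, -36], [56, 111, -54], [74, 148, -71], [93, 185, -89]] -0.18 [-0.56  -0.34  -0.269  2.288 -0.13   1.177 -1.484] [0.192 0.173 0.296]
    [np.float64(1.9), np.float64(1.9), np.float64(2.9), np.float64(2.7)]
2.33 [-0.901 -0.429 -0.065] [[13, 40, -15], [27, 80, -30], [40, 121, -45], [53, 161, -61], [66, 201, -76]] 0.0 [-0.624 -0.34  -0.324  2.34  -0.137  1.091 -2.337] [0.172 0.193 0.272]
    [np.float64(2.3), np.float64(2.3), np.float64(4.1), np.float64(2.1)]
5.3 [-0.916 -0.314  0.248] [[7, 49, -37], [14, 98, -74], [21, 147, -111], [28, 197, -148], [35, 246, -186]] 0.18 [-0.446 -0.34  -0.438  2.247 -0.249  1.193 -2.96 ] [0.162 0.218 0.31 ]
    [np.float64(5.3), np.float64(5.3), np.float64(5.6), np.float64(4.2)]
5.41 [-0.918 -0.264 -0.296] [[8, 44, -4], [17, 88, -8], [25, 132, -12], [33, 176, -16], [41, 220, -20]] -0.18 [-0.86  -0.34  -0.346  2.345 -0.03   1.08  -1.837] [0.146 0.218 0.271]
    [np.float64(5.4), np.float64(5.4), np.float64(7.0), np.float64(8.1)]
5.57 [-0.82  -0.447  0.357] [[14, 42, -43], [29, 84, -87], [43, 125, -130], [58, 167, -174], [72, 209, -217]] 0.18 [-0.474 -0.34  -0.303  2.232 -0.203  1.206 -2.929] [0.197 0.193 0.321]
    [np.float64(5.6), np.float64(5.6), np.float64(5.5), np.float64(6.2)]
5.63 [-0.789 -0.613 -0.05 ] [[22, 36, -16], [44, 72, -33], [66, 107, -49], [87, 143, -65], [109, 179, -82]] 0.0 [-0.422 -0.34  -0.279  2.345 -0.209  1.108 -2.074] [0.196 0.158 0.272]
    [np.float64(5.6), np.float64(5.6), np.float64(6.2), np.float64(5.7)]
```

Rolling in place first, so the roller lies tangential and the stub doesn't point at the robot column.

>>> servo_tool(jaw=[1,1,1,1,1,1,1,1,1,1,1,1], linear=[[0,0,0],[0,0,0],[0,0,0],[0,0,0],[0,0,0],[0,0,0],[0,0,0],[0,0,0],[0,0,0],[0,0,0],[0,0,0],[0,0,0]], roll=[-0.18,-0.36,-0.54,-0.72,-0.9,-1.08,-1.26,-1.44,-1.62,-1.8,-1.98,-2.0])

```text
time: 13.55
tool_pos: [0.3527, 0.2769, 0.3992]
tcp_rot: [-0.083, 0.943, 0.258, 0.191]
ft_force: [0.1, 0.0, -2.7]
grip_width: 0.324
```

```bash
python3 st.py; timeout 500 python3 t6.py 4
```

```text
13.55 q [-0.8761 -0.2833  0.0118  2.0878  0.0998  0.9261 -0.3733] p [0.3527 0.2769 0.3992] z [ 0.3182  0.255  -0.9131] x [0.7936 0.4553 0.4037] phi 29.841966834931082 ft [ 0.1079  0.0314 -2.6879] 0.32439869350044304 dq 0.08072253324972135
4.58 [-0.806 -0.582  0.113] [[-53, 4, -31], [-106, 9, -63], [-160, 13, -94], [-213, 18, -126]] 0.18 [-0.487 -0.34  -0.26   2.294 -0.168  1.137 -0.753] [0.207 0.171 0.294]
    [np.float64(4.6), np.float64(4.5), np.float64(6.2), np.float64(4.2)]
5.1 [-0.76  -0.619 -0.197] [[-43, 7, -10], [-87, 13, -20], [-130, 20, -30], [-174, 26, -40]] -0.18 [-0.602 -0.34  -0.208  2.32  -0.077  1.067  0.405] [0.223 0.171 0.284]
    [np.float64(5.1), np.float64(5.1), np.float64(6.8), np.float64(7.2)]
5.23 [-0.945 -0.326 -0.002] [[-56, -13, -24], [-112, -26, -47], [-167, -39, -71], [-223, -53, -95]] 0.0 [-0.805 -0.34  -0.319  2.347 -0.039  1.061 -0.549] [0.163 0.212 0.271]
    [np.float64(5.2), np.float64(5.2), np.float64(6.9), np.float64(4.2)]
5.29 [-0.735 -0.666  0.127] [[-52, 11, -32], [-104, 22, -64], [-155, 33, -97], [-207, 45, -129]] 0.0 [-0.464 -0.34  -0.227  2.336 -0.16   1.077 -0.088] [0.218 0.155 0.277]
    [np.float64(5.3), np.float64(5.3), np.float64(7.7), np.float64(3.9)]
5.47 [-0.566 -0.793 -0.224] [[-56, 25, -11], [-112, 49, -22], [-168, 74, -33], [-223, 98, -44]] -0.18 [-0.364 -0.34  -0.157  2.385 -0.159  1.057  0.675] [0.227 0.106 0.257]
    [np.float64(5.5), np.float64(5.4), np.float64(8.7), np.float64(5.9)]
6.09 [-0.836 -0.549 -0.01 ] [[-41, 2, -18], [-83, 3, -36], [-124, 5, -54], [-165, 6, -71]] -0.18 [-0.659 -0.34  -0.221  2.273 -0.052  1.098  0.326] [0.223 0.193 0.305]
    [np.float64(6.1), np.float64(6.0), np.float64(7.2), np.float64(6.6)]
```

>>> servo_tool(jaw=[1,1,1,1], linear=[[-53,3,-29],[-107,6,-58],[-160,9,-87],[-213,12,-116]], roll=[0,0,0,0])

```text
time: 14.05
tool_pos: [0.3116, 0.2642, 0.3867]
tcp_rot: [-0.083, 0.945, 0.268, 0.171]
ft_force: [-2.0, 0.4, -1.9]
grip_width: 0.324
```

```bash
python3 st.py; timeout 500 python3 t6.py 3
```

```text
14.05 q [-0.4841 -0.3216 -0.3039  2.1233 -0.0869  0.9448 -0.2019] p [0.3116 0.2642 0.3867] z [ 0.2791  0.2479 -0.9277] x [0.7981 0.4774 0.3677] phi 30.88598434981076 ft [-1.9559  0.3938 -1.8932] 0.32432671344812397 dq 1.9742783889410493
4.08 [-0.937 -0.349 -0.002] [[-57, -13, -21], [-114, -26, -43], [-170, -38, -64]] 0.0 [-0.656 -0.34  -0.341  2.328 -0.136  1.068 -0.375] [0.17  0.212 0.278]
    [np.float64(4.1), np.float64(4.0), np.float64(5.7), np.float64(3.6)]
5.06 [-0.971 -0.191 -0.142] [[-57, -22, -12], [-114, -43, -23], [-171, -65, -35]] 0.18 [-0.698 -0.34  -0.393  2.32  -0.135  1.054 -0.945] [0.153 0.233 0.28 ]
    [np.float64(5.1), np.float64(5.0), np.float64(6.9), np.float64(5.1)]
5.81 [-0.849 -0.457 -0.267] [[-45, -2, -5], [-89, -5, -9], [-134, -7, -14]] -0.18 [-0.622 -0.34  -0.289  2.319 -0.121  1.051  0.186] [0.198 0.203 0.284]
    [np.float64(5.8), np.float64(5.8), np.float64(6.9), np.float64(8.1)]
5.9 [-0.824 -0.567 -0.01 ] [[-42, 2, -16], [-84, 3, -32], [-126, 5, -49]] -0.18 [-0.566 -0.34  -0.264  2.266 -0.133  1.11   0.25 ] [0.214 0.197 0.307]
    [np.float64(5.9), np.float64(5.9), np.float64(6.9), np.float64(6.9)]
6.02 [-0.899 -0.359  0.252] [[-49, -12, -36], [-99, -24, -71], [-148, -36, -107]] 0.18 [-0.559 -0.34  -0.331  2.239 -0.167  1.134 -0.747] [0.196 0.22  0.318]
    [np.float64(6.0), np.float64(6.0), np.float64(6.7), np.float64(5.7)]
6.05 [-0.745 -0.638 -0.197] [[-44, 7, -8], [-87, 14, -16], [-131, 21, -25]] -0.18 [-0.525 -0.34  -0.253  2.308 -0.15   1.074  0.318] [0.216 0.182 0.289]
    [np.float64(6.1), np.float64(6.0), np.float64(7.1), np.float64(7.7)]
```

>>> servo_tool(jaw=[1,1,1,1,1], linear=[[-56,-5,-22],[-112,-10,-44],[-168,-15,-66],[-200,-18,-80],[-200,-18,-80]], roll=[0,0,0,0,0])

```text
time: 14.68
tool_pos: [0.2467, 0.2113, 0.2934]
tcp_rot: [-0.252, 0.937, 0.231, 0.078]
ft_force: [-0.4, -0.6, -2.8]
grip_width: 0.318
```

```bash
python3 st.py
```

```text
14.675 q [-0.34   -0.3362 -0.0808  2.4004 -0.6406  0.9188  0.4219] p [0.2467 0.2113 0.2934] z [ 0.029   0.5073 -0.8613] x [0.8809 0.3943 0.2619] phi 24.114143091289957 ft [-0.3767 -0.5815 -2.7675] 0.3177312450025369 dq 2.183344015035517
```

>>> servo_tool(jaw=[1,1], linear=[[0,0,0],[0,0,0]], roll=[0,0])

```text
time: 14.92
tool_pos: [0.249, 0.2111, 0.2948]
tcp_rot: [-0.249, 0.937, 0.23, 0.079]
ft_force: [0.2, 1.1, -2.7]
grip_width: 0.32
```

```bash
python3 st.py
```

```text
14.925 q [-0.3399 -0.3365 -0.0828  2.3956 -0.6331  0.9176  0.4117] p [0.249  0.2111 0.2948] z [ 0.0339  0.5035 -0.8633] x [0.8815 0.392  0.2632] phi 23.971668448456608 ft [ 0.1885  1.1404 -2.6794] 0.31965437551342013 dq 0.035077228661277694
```

```bash
cat > t7.py <<'E'
from arm import *
import arm
from multiprocessing import Pool
np.set_printoptions(precision=3,suppress=True)
A0=np.array([-.8761,-.2833,.0118,2.0878,.0998,.9261,-.3733]);B0=np.array([-.4841,-.3216,-.3039,2.1233,-.0869,.9448,-.2019]);C0=np.array([-.3399,-.3365,-.0828,2.3956,-.6331,.9176,.4117])
rAB=[([-53,3,-29],0),([-107,6,-58],0),([-160,9,-87],0),([-213,12,-116],0)]
rBC=[([-56,-5,-22],0),([-112,-10,-44],0),([-168,-15,-66],0),([-200,-18,-80],0),([-200,-18,-80],0)]
from t1rows import rows1,rows2
S0=np.array(S[0][0]);S1=np.array(S[1][0]);S2=np.array(S[2][0]);S3=np.array(S[3][0])
def sim(q,rows,sub=1,n=25,lam=.03,wr=1.,mode="uniform",openori=False,carry="q",margin=.0,null=0,vs=.7):
    lo=LO+margin;hi=HI-margin
    P0,R0=fk(q);pc,Rc=P0,R0
    for sh,ro in rows:
        Pg=P0+R0@(np.array(sh)/1000);Rg=R0@rz(ro)
        for k in range(sub):
            if carry=="q": pc,Rc=fk(q)
            d=Pg-pc;L=np.linalg.norm(d);w=R.from_matrix(Rg@Rc.T).as_rotvec();a=np.linalg.norm(w)
            sp=min(1,.0625/sub/max(L,1e-9));sr=min(1,np.radians(10.7)/sub/max(a,1e-9))
            if mode=="uniform": sp=sr=min(sp,sr)
            pt=pc+d*sp;Rt_=R.from_rotvec(w*sr).as_matrix()@Rc
            if carry!="q": pc,Rc=pt,Rt_
            qq=q.copy();W=np.r_[1,1,1,wr,wr,wr]
            for _ in range(n):
                e=err(qq,pt,Rt_)*W;J=jac(qq)*W[:,None]
                if np.linalg.norm(e)<1e-5:break
                Jp=J.T@np.linalg.inv(J@J.T+lam**2*np.eye(6));dq=Jp@e
                if null: dq+=null*(np.eye(7)-Jp@J)@((LO+HI)/2-qq)
                qq=np.clip(qq+dq,lo,hi)
            dq=qq-q;m=(np.abs(dq)/(VM*vs*.125/sub)).max();q=q+dq/max(1,m)
    return q
def job(kw):
    a=sim(A0,rAB,**kw);b=sim(B0,rBC,**kw);c=sim(S2,rows2,**kw)
    return kw,a,b,c,np.linalg.norm(a-B0),np.linalg.norm(b-C0),np.linalg.norm(c-S3)
if __name__=="__main__":
    print(B0,C0,S3)
    L=[dict(sub=s,n=n,lam=l,wr=w,mode=m,carry=c) for s in(1,4) for n in(1,4,25) for l in(.02,.1,.3) for w in(.3,1) for m in("uniform","sep") for c in("q","p")]
    with Pool() as po: res=po.map(job,L,chunksize=1)
    res.sort(key=lambda r:r[4]+r[5]+.5*r[6])
    for r in res[:8]:print(r[0],r[1],r[2],r[3],np.round(r[4:],2))
E
python3 - <<'E'
src=open('t1.py').read().split('print("obs"')[0].replace("for q,p,r in S: print","#")
open('t1rows.py','w').write(src)
E
timeout 570 python3 t7.py
```

```text
[-0.484 -0.322 -0.304  2.123 -0.087  0.945 -0.202] [-0.34  -0.337 -0.083  2.396 -0.633  0.918  0.412] [ 0.538  1.353  1.453  2.434 -1.367  1.667 -2.958]
{'sub': 4, 'n': 25, 'lam': 0.3, 'wr': 1, 'mode': 'uniform', 'carry': 'q'} [-0.647 -0.34  -0.224  2.233 -0.037  1.043 -0.315] [-0.616 -0.34  -0.326  2.303 -0.136  1.044 -0.325] [-0.538  1.546  1.46   2.44  -1.37   1.907 -2.96 ] [0.26 0.97 1.12]
{'sub': 1, 'n': 25, 'lam': 0.3, 'wr': 1, 'mode': 'uniform', 'carry': 'q'} [-0.658 -0.34  -0.223  2.244 -0.041  1.059 -0.323] [-0.643 -0.34  -0.332  2.311 -0.132  1.059 -0.357] [-0.522  1.552  1.46   2.44  -1.37   1.92  -2.96 ] [0.29 1.01 1.11]
{'sub': 4, 'n': 25, 'lam': 0.1, 'wr': 1, 'mode': 'uniform', 'carry': 'q'} [-0.582 -0.34  -0.25   2.265 -0.091  1.104 -0.253] [-0.616 -0.34  -0.314  2.333 -0.177  1.154 -0.299] [-0.823  1.409  1.46   2.368 -1.33   1.92  -2.96 ] [0.25 0.95 1.39]
{'sub': 4, 'n': 25, 'lam': 0.3, 'wr': 0.3, 'mode': 'uniform', 'carry': 'q'} [-0.667 -0.34  -0.217  2.185 -0.026  1.157 -0.336] [-0.623 -0.34  -0.325  2.241 -0.13   1.187 -0.336] [-0.521  1.133  1.46   2.44  -1.37   
[... 311 characters left out ...]
wr': 1, 'mode': 'uniform', 'carry': 'q'} [-0.571 -0.34  -0.253  2.27  -0.1    1.118 -0.242] [-0.612 -0.34  -0.312  2.337 -0.186  1.178 -0.29 ] [-0.87   1.385  1.46   2.328 -1.319  1.92  -2.96 ] [0.25 0.94 1.44]
{'sub': 4, 'n': 25, 'lam': 0.02, 'wr': 0.3, 'mode': 'uniform', 'carry': 'q'} [-0.572 -0.34  -0.253  2.27  -0.1    1.119 -0.242] [-0.612 -0.34  -0.312  2.336 -0.185  1.179 -0.29 ] [-0.869  1.382  1.46   2.329 -1.32   1.92  -2.96 ] [0.25 0.94 1.43]
{'sub': 4, 'n': 4, 'lam': 0.3, 'wr': 1, 'mode': 'uniform', 'carry': 'p'} [-0.685 -0.34  -0.237  2.284 -0.062  1.126 -0.351] [-0.716 -0.34  -0.349  2.323 -0.11   1.091 -0.448] [-0.313  1.509  1.46   2.44  -1.37   1.92  -2.96 ] [0.36 1.12 0.9 ]
```

```bash
cat > t8.py <<'E'
from t7 import *
q0=observe()["joint_pos"]
def tl(q): return fk(q)[1][:,2]
p,Rr=fk(q0)
q=q0
for x in([.35,.15,.4],[.45,-.05,.45],[.45,-.25,.5],[.3,-.5,.5],[.1,-.65,.5],[-.04,-.75,.5]):
    q=ik(q,np.array(x),Rr,n=200);print(x,q,np.abs(err(q,np.array(x),Rr)).max())
for zz in(.5,.3):
  q=ik(q,np.array([-.04,-.75,zz]),Rr,n=200);print("start",q,fk(q)[0],tl(q))
  for kw in(dict(),dict(lam=.1),dict(wr=.3),dict(sub=4,lam=.3),dict(mode="sep")):
    M=fk(q)[1];u=np.array([-.05,-1,0]);out=[]
    for k in range(1,9,2): out.append(tl(sim(q,[(M.T@u*60*(i+1),0) for i in range(k)],**kw)).round(2))
    print(zz,kw,out)
E
python3 t8.py; python3 - <<'E'
from h import *
np.set_printoptions(precision=2,suppress=True)
z=np.load("side0.npz");C=cloud("side",z["d"]);d=z["d"]
k=(d>0)&(C[...,0]<.6)&(C[...,0]>-.6)&(C[...,1]<-.5)&(C[...,2]>.15)
print(k.sum(),C[k].min(0),C[k].max(0)); 
for x in np.arange(-.6,.6,.2):
    kk=k&(C[...,0]>x)&(C[...,0]<x+.2)
    if kk.any():print(x,np.percentile(C[kk][:,1],[50,90,99]))
E
```

```text
[0.35, 0.15, 0.4] [-0.268 -0.234  0.099  2.084 -0.528  1.207  0.482] 6.525965007275758e-08
[0.45, -0.05, 0.45] [-0.123  0.019  0.462  1.759 -0.517  1.528  0.887] 2.6323558843799333e-06
[0.45, -0.25, 0.5] [ 0.14   0.267  0.678  1.43  -0.564  1.857  1.248] 1.4592069311203382e-06
[0.3, -0.5, 0.5] [ 1.25   0.497 -0.313  1.04  -0.204  1.92   1.37 ] 0.08661445266273247
[0.1, -0.65, 0.5] [ 1.376  0.742  0.048  0.57  -0.198  1.92   1.8  ] 0.405940196739586
[-0.04, -0.75, 0.5] [ 1.616  1.13   0.51   0.24  -0.555  1.92   1.966] 0.404230100508561
start [ 1.618  1.13   0.524  0.24  -0.569  1.92   1.965] [-0.127 -0.899  0.316] [ 0.1    0.104 -0.99 ]
0.5 {} [array([ 0.24,  0.25, -0.94]), array([ 0.34,  0.3 , -0.89]), array([ 0.44,  0.32, -0.84]), array([ 0.54,  0.32, -0.78])]
0.5 {'lam': 0.1} [array([ 0.15,  0.18, -0.97]), array([ 0.2 ,  0.22, -0.96]), array([ 0.25,  0.25, -0.93]), array([ 0.31,  0.27, -0.91])]
0.5 {'wr': 0.3} [array([ 0.22,  0.23, -0.95]), array([ 0.32,  0.27, -0.91]), array([ 0.42,  0.29, -0.86]), array([ 0.52,  0.27, -0.81])]
0.5 {'sub': 4, 'lam': 0.3} [array([ 0.1 ,  0.11, -0.
[... 484 characters left out ...]
 [array([ 0.03,  0.25, -0.97]), array([ 0.07,  0.29, -0.95]), array([ 0.11,  0.35, -0.93]), array([ 0.16,  0.39, -0.91])]
0.3 {'wr': 0.3} [array([ 0.04,  0.27, -0.96]), array([ 0.14,  0.37, -0.92]), array([ 0.24,  0.44, -0.87]), array([ 0.34,  0.47, -0.81])]
0.3 {'sub': 4, 'lam': 0.3} [array([ 0.03,  0.31, -0.95]), array([ 0.02,  0.22, -0.98]), array([ 0.03,  0.23, -0.97]), array([ 0.03,  0.26, -0.97])]
0.3 {'mode': 'sep'} [array([ 0.04,  0.28, -0.96]), array([ 0.11,  0.39, -0.91]), array([ 0.08,  0.44, -0.89]), array([ 0.09,  0.46, -0.89])]
13736 [ 0.01 -1.53  0.15] [ 0.6  -0.5   0.62]
1.1102230246251565e-16 [-1.51 -1.46 -0.52]
0.20000000000000007 [-0.59 -0.55 -0.51]
0.4 [-1.15 -0.75 -0.56]
```

```bash
cat > t9.py <<'E'
from t7 import *
q0=observe()["joint_pos"]
def tl(q): return fk(q)[1][:,2]
p,Rr=fk(q0)
way=[p,[.40,.15,.30],[.48,-.10,.30],[.35,-.34,.30],[.12,-.48,.30],[-.035,-.52,.30]]
pts=[]
for a,b_ in zip(way[:-1],way[1:]):
    a=np.array(a);b_=np.array(b_);n=int(np.ceil(np.linalg.norm(b_-a)/.058));pts+=[a+(b_-a)*(i+1)/n for i in range(n)]
N=len(pts);rows=[((Rr.T@(x-p)*1000).round(0),round(0.02*0*(i+1),2)) for i,x in enumerate(pts)]
print(N,[list(map(int,r[0])) for r in rows])
q=q0;
for i in range(N):
    q=sim(q0,rows[:i+1]) if i in(5,9,12,15,N-1) else q
    if i in(5,9,12,15,N-1): print(i,q,fk(q)[0],tl(q))
for kw in(dict(),dict(lam=.1),dict(wr=.3),dict(sub=4,lam=.3),dict(mode="sep")):
  for u in([-.07,-1,.0],[-.05,-.7,.7],[0,0,1]):
    qq=q;out=[]
    for c in range(10):
        M=fk(qq)[1];qq=sim(qq,[(M.T@np.array(u)*50,0)],**kw)
        if c%3==0: out.append((tl(qq).round(2)))
    print(kw,u,out,fk(qq)[0],qq)
E
python3 t9.py
```

```text
21 [[37, 38, -10], [74, 77, -20], [111, 115, -30], [106, 161, -55], [100, 207, -79], [95, 253, -104], [89, 299, -128], [84, 345, -153], [42, 370, -178], [0, 395, -203], [-41, 419, -228], [-83, 444, -253], [-125, 469, -278], [-176, 469, -294], [-228, 469, -310], [-280, 469, -325], [-331, 468, -341], [-383, 468, -357], [-433, 454, -365], [-484, 440, -374], [-535, 426, -382]]
5 [-0.098  0.097  0.348  2.023 -0.597  1.203  1.003] [0.448 0.    0.3  ] [ 0.034  0.504 -0.863]
9 [ 0.18   0.266  0.509  1.854 -0.556  1.424  1.364] [ 0.428 -0.196  0.3  ] [ 0.034  0.504 -0.863]
12 [ 0.425  0.385  0.597  1.728 -0.502  1.566  1.642] [ 0.35 -0.34  0.3 ] [ 0.034  0.504 -0.863]
15 [ 0.653  0.426  0.666  1.697 -0.406  1.634  1.908] [ 0.212 -0.424  0.299] [ 0.034  0.504 -0.863]
20 [ 1.067  0.565  0.734  1.537 -0.278  1.71   2.338] [-0.035 -0.52   0.3  ] [ 0.034  0.504 -0.863]
{} [-0.07, -1, 0.0] [array([ 0.03,  0.5 , -0.86]), array([ 0.02,  0.44, -0.9 ]), array([ 0.12,  0.37, -0.92]), array([ 0.53,  0.51, -0.68])] [-0.361 -0.615 -0.29 ] [ 2.028  1.874  0.77   0.24  -0.963  1.92   1.268]
{} [-0.05, -0.7, 
[... 2423 characters left out ...]
-0.147  1.92   2.194]
{'mode': 'sep'} [-0.07, -1, 0.0] [array([ 0.03,  0.5 , -0.86]), array([ 0.02,  0.44, -0.9 ]), array([ 0.12,  0.37, -0.92]), array([ 0.53,  0.51, -0.68])] [-0.361 -0.615 -0.29 ] [ 2.028  1.874  0.77   0.24  -0.963  1.92   1.268]
{'mode': 'sep'} [-0.05, -0.7, 0.7] [array([ 0.03,  0.5 , -0.86]), array([-0.01,  0.29, -0.96]), array([ 0.08,  0.14, -0.99]), array([ 0.43,  0.27, -0.86])] [-0.376 -0.781 -0.009] [ 1.978  1.519  0.71   0.24  -0.948  1.92   1.412]
{'mode': 'sep'} [0, 0, 1] [array([ 0.03,  0.5 , -0.86]), array([-0.  ,  0.35, -0.94]), array([-0.06, -0.01, -1.  ]), array([-0.  , -0.22, -0.97])] [-0.173 -0.831  0.612] [ 1.632  0.804  0.662  0.24  -0.606  1.92   2.072]
```

All solver variants agree on this one: carry the tool round to azimuth −94°, where joint 6's upper limit bounds the tilt. There, short upward single-row pulls stand the tool upright.

>>> servo_tool(jaw=[1,1,1,1,1,1,1,1,1,1,1,1,1,1,1,1,1,1,1,1], linear=[[37,38,-10],[74,77,-20],[111,115,-30],[106,161,-55],[100,207,-79],[95,253,-104],[89,299,-128],[84,345,-153],[42,370,-178],[0,395,-203],[-41,419,-228],[-83,444,-253],[-125,469,-278],[-176,469,-294],[-228,469,-310],[-280,469,-325],[-331,468,-341],[-383,468,-357],[-433,454,-365],[-484,440,-374]], roll=[0,0,0,0,0,0,0,0,0,0,0,0,0,0,0,0,0,0,0,0])

```text
time: 17.42
tool_pos: [0.0193, -0.508, 0.2995]
tcp_rot: [-0.249, 0.937, 0.233, 0.077]
ft_force: [0.2, -0.2, -2.4]
grip_width: 0.319
```

```bash
python3 st.py; cat > t10.py <<'E'
from t7 import *
q0=observe()["joint_pos"]
def tl(q): return fk(q)[1][:,2]
print("up in tool axes",(fk(q0)[1].T@[0,0,1.]))
for kw in(dict(),dict(lam=.1),dict(sub=4,lam=.3)):
  for u in([0,0,1],[-.07,-.5,.85],[.3,0,.95],[-.3,0,.95]):
    qq=q0;out=[]
    for c in range(6):
        M=fk(qq)[1];qq=sim(qq,[(M.T@np.array(u)*50,0)],**kw)
        out.append((tl(qq)[:2].round(2)))
    print(kw,u,*out,fk(qq)[0],qq)
E
python3 t10.py
```

```text
17.425 q [ 0.979   0.5372  0.7229  1.5706 -0.2996  1.7     2.2545] p [ 0.0193 -0.508   0.2995] z [ 0.0289  0.503  -0.8638] x [0.8796 0.3978 0.2611] phi 24.33309686444318 ft [ 0.2441 -0.2038 -2.3846] 0.3188103253798194 dq 0.6740974501499437
up in tool axes [ 0.261 -0.431 -0.864]
{} [0, 0, 1] [0.03 0.5 ] [0.03 0.5 ] [0.02 0.45] [0.01 0.36] [0.01 0.25] [0.   0.14] [ 0.01  -0.629  0.564] [ 1.163  0.421  0.533  0.986 -0.209  1.92   2.103]
{} [-0.07, -0.5, 0.85] [0.03 0.5 ] [0.03 0.5 ] [0.02 0.42] [0.   0.31] [-0.01  0.17] [-0.01  0.01] [-0.013 -0.818  0.513] [ 1.405  0.778  0.403  0.476 -0.286  1.92   2.094]
{} [0.3, 0, 0.95] [0.03 0.5 ] [0.03 0.5 ] [0.03 0.46] [0.03 0.37] [0.04 0.28] [0.05 0.18] [ 0.117 -0.616  0.55 ] [ 1.076  0.421  0.448  1.004 -0.258  1.92   1.915]
{} [-0.3, 0, 0.95] [0.03 0.5 ] [0.03 0.5 ] [0.02 0.46] [-0.    0.38] [-0.02  0.28] [-0.05  0.18] [-0.096 -0.615  0.55 ] [ 1.238  0.439  0.637  1.021 -0.168  1.92   2.307]
{'lam': 0.1} [0, 0, 1] [0.03 0.5 ] [0.03 0.5 ] [0.02 0.45] [0.01 0.36] [0.01 0.27] [0.   0.16] [ 0.01  -0.618  0.557] [ 1.145  0.409  0.549  1.022 -0.207 
[... 591 characters left out ...]
.5 ] [0.03 0.5 ] [0.02 0.47] [0.02 0.41] [0.02 0.35] [0.01 0.29] [ 0.014 -0.557  0.515] [ 1.107  0.352  0.533  1.207 -0.181  1.92   2.091]
{'sub': 4, 'lam': 0.3} [-0.07, -0.5, 0.85] [0.03 0.5 ] [0.03 0.5 ] [0.02 0.45] [0.01 0.39] [0.01 0.32] [0.   0.25] [-0.008 -0.696  0.466] [ 1.331  0.613  0.374  0.891 -0.205  1.92   2.113]
{'sub': 4, 'lam': 0.3} [0.3, 0, 0.95] [0.03 0.5 ] [0.03 0.5 ] [0.03 0.47] [0.03 0.42] [0.03 0.37] [0.04 0.31] [ 0.109 -0.552  0.51 ] [ 1.045  0.359  0.436  1.197 -0.234  1.92   1.914]
{'sub': 4, 'lam': 0.3} [-0.3, 0, 0.95] [0.03 0.5 ] [0.03 0.5 ] [0.02 0.48] [0.01 0.42] [-0.    0.37] [-0.02  0.31] [-0.08  -0.552  0.509] [ 1.18   0.378  0.633  1.214 -0.139  1.92   2.281]
```

>>> servo_tool(jaw=[1,1], linear=[[13,-22,-43],[26,-43,-86]], roll=[0,0])

```text
time: 17.68
tool_pos: [0.0197, -0.5074, 0.4003]
tcp_rot: [-0.25, 0.937, 0.231, 0.077]
ft_force: [0.6, -0.5, -2.7]
grip_width: 0.321
```

>>> servo_tool(jaw=[1], linear=[[13,-22,-43]], roll=[0])

```text
time: 17.8
tool_pos: [0.0182, -0.5079, 0.4092]
tcp_rot: [-0.253, 0.936, 0.231, 0.08]
ft_force: [0.4, -1.0, -5.1]
grip_width: 0.327
```

```bash
python3 st.py; python3 t10.py
```

```text
17.8 q [ 1.1436  0.4194  0.4774  1.4055 -0.1981  1.8992  2.1077] p [ 0.0182 -0.5079  0.4092] z [ 0.0332  0.5099 -0.8596] x [0.8809 0.3914 0.2662] phi 23.95588909469895 ft [ 0.3737 -0.9906 -5.098 ] 0.32742386072360563 dq 2.362098548687556
up in tool axes [ 0.266 -0.436 -0.86 ]
{} [0, 0, 1] [0.03 0.44] [0.03 0.34] [0.03 0.23] [0.03 0.12] [ 0.04 -0.02] [ 0.04 -0.19] [ 0.021 -0.736  0.682] [ 1.355  0.527  0.334  0.521 -0.235  1.92   2.   ]
{} [-0.07, -0.5, 0.85] [0.03 0.43] [0.03 0.32] [0.02 0.2 ] [0.02 0.03] [ 0.04 -0.1 ] [ 0.1  -0.05] [-0.071 -0.889  0.457] [ 1.559  0.974  0.527  0.24  -0.58   1.92   1.917]
{} [0.3, 0, 0.95] [0.03 0.44] [0.04 0.35] [0.05 0.26] [0.06 0.15] [0.08 0.02] [ 0.12 -0.12] [ 0.134 -0.715  0.663] [ 1.243  0.515  0.255  0.573 -0.241  1.92   1.817]
{} [-0.3, 0, 0.95] [0.03 0.44] [0.02 0.35] [0.01 0.25] [0.   0.14] [-0.02  0.01] [-0.04 -0.14] [-0.094 -0.72   0.662] [ 1.448  0.519  0.414  0.588 -0.209  1.92   2.198]
{'lam': 0.1} [0, 0, 1] [0.03 0.44] [0.03 0.35] [0.03 0.25] [0.03 0.14] [0.04 0.02] [ 0.04 -0.11] [ 0.02  -0.704  0.661] [ 1.324  0.473  0.341  0.65  -0.
[... 593 characters left out ...]
03 0.46] [0.03 0.41] [0.03 0.35] [0.03 0.28] [0.04 0.22] [0.04 0.15] [ 0.021 -0.591  0.574] [ 1.247  0.332  0.335  1.053 -0.156  1.92   2.006]
{'sub': 4, 'lam': 0.3} [-0.07, -0.5, 0.85] [0.03 0.46] [0.03 0.4 ] [0.03 0.33] [0.03 0.26] [0.03 0.18] [0.03 0.11] [-0.002 -0.723  0.531] [ 1.388  0.589  0.274  0.753 -0.183  1.92   2.05 ]
{'sub': 4, 'lam': 0.3} [0.3, 0, 0.95] [0.03 0.47] [0.04 0.41] [0.04 0.35] [0.05 0.29] [0.06 0.23] [0.07 0.17] [ 0.114 -0.585  0.571] [ 1.185  0.341  0.239  1.043 -0.191  1.92   1.834]
{'sub': 4, 'lam': 0.3} [-0.3, 0, 0.95] [0.03 0.47] [0.03 0.41] [0.02 0.35] [0.02 0.29] [0.01 0.23] [0.   0.16] [-0.072 -0.588  0.567] [ 1.317  0.346  0.429  1.065 -0.125  1.92   2.185]
```

>>> servo_tool(jaw=[1], linear=[[13,-22,-43]], roll=[0])

```text
time: 17.92
tool_pos: [0.0192, -0.5016, 0.4234]
tcp_rot: [-0.248, 0.937, 0.232, 0.082]
ft_force: [1.1, -1.7, -4.1]
grip_width: 0.32
```

>>> servo_tool(jaw=[1], linear=[[13,-22,-43]], roll=[0])

```text
time: 18.05
tool_pos: [0.0199, -0.4918, 0.4457]
tcp_rot: [-0.23, 0.941, 0.233, 0.08]
ft_force: [-1.2, -1.1, -1.9]
grip_width: 0.321
```

```bash
python3 st.py
```

```text
18.05 q [ 1.4167  0.3279  0.0682  1.3858 -0.1123  1.9138  1.9593] p [ 0.0199 -0.4918  0.4457] z [ 0.0442  0.4714 -0.8808] x [0.8789 0.4008 0.2586] phi 24.51230899792633 ft [-1.1701 -1.0884 -1.9112] 0.3209729035841078 dq 0.9028814171680918
```

>>> servo_tool(jaw=[1], linear=[[16,-25,-54]], roll=[0])

```text
time: 18.18
tool_pos: [0.0219, -0.4809, 0.4694]
tcp_rot: [-0.208, 0.947, 0.232, 0.078]
ft_force: [-0.8, -0.1, -2.5]
grip_width: 0.327
```

>>> servo_tool(jaw=[1], linear=[[16,-24,-55]], roll=[0])

```text
time: 18.3
tool_pos: [0.0252, -0.4701, 0.4925]
tcp_rot: [-0.186, 0.952, 0.232, 0.075]
ft_force: [0.4, -0.2, -2.9]
grip_width: 0.325
```

>>> servo_tool(jaw=[1], linear=[[15,-22,-56]], roll=[0])

```text
time: 18.42
tool_pos: [0.0287, -0.4607, 0.5147]
tcp_rot: [-0.163, 0.956, 0.232, 0.072]
ft_force: [0.3, -0.3, -1.7]
grip_width: 0.32
```

```bash
python3 st.py;python3 t10.py
```

```text
18.425 q [ 1.4278  0.1802  0.0245  1.389  -0.1142  1.914   1.9088] p [ 0.0287 -0.4607  0.5147] z [ 0.0627  0.3448 -0.9366] x [0.8819 0.4203 0.2138] phi 25.480579434969076 ft [ 0.2713 -0.3053 -1.6866] 0.31955517258717564 dq 0.35693014489743946
up in tool axes [ 0.214 -0.278 -0.937]
{} [0, 0, 1] [0.08 0.25] [0.1  0.13] [0.12 0.01] [ 0.14 -0.12] [ 0.17 -0.29] [ 0.2  -0.39] [ 0.062 -0.74   0.794] [ 1.431  0.537  0.229  0.259 -0.356  1.92   1.796]
{} [-0.07, -0.5, 0.85] [0.08 0.25] [0.09 0.14] [0.11 0.  ] [ 0.13 -0.16] [ 0.16 -0.25] [ 0.23 -0.14] [-0.03  -0.868  0.547] [ 1.568  0.871  0.438  0.241 -0.638  1.92   1.755]
{} [0.3, 0, 0.95] [0.08 0.26] [0.1  0.15] [0.13 0.05] [ 0.17 -0.07] [ 0.21 -0.21] [ 0.27 -0.34] [ 0.177 -0.699  0.8  ] [ 1.285  0.488  0.115  0.315 -0.267  1.92   1.64 ]
{} [-0.3, 0, 0.95] [0.08 0.25] [0.09 0.14] [0.09 0.02] [ 0.1  -0.11] [ 0.1  -0.27] [ 0.11 -0.41] [-0.052 -0.717  0.801] [ 1.561  0.483  0.212  0.323 -0.29   1.92   1.991]
{'lam': 0.1} [0, 0, 1] [0.08 0.25] [0.1  0.15] [0.11 0.03] [ 0.14 -0.09] [ 0.16 -0.23] [ 0.19 -0.38] [ 0.067 -0.685  0.816] [ 1.414  0.41
[... 630 characters left out ...]
0.08 0.22] [0.1  0.15] [0.11 0.08] [0.12 0.01] [ 0.13 -0.06] [ 0.056 -0.566  0.692] [ 1.41   0.211  0.034  0.927 -0.14   1.92   1.84 ]
{'sub': 4, 'lam': 0.3} [-0.07, -0.5, 0.85] [0.07 0.28] [0.08 0.22] [0.09 0.14] [0.1  0.07] [ 0.11 -0.01] [ 0.12 -0.08] [ 0.031 -0.695  0.654] [ 1.45   0.457  0.086  0.671 -0.161  1.92   1.916]
{'sub': 4, 'lam': 0.3} [0.3, 0, 0.95] [0.07 0.29] [0.09 0.23] [0.1  0.16] [0.12 0.1 ] [0.14 0.03] [ 0.17 -0.03] [ 0.148 -0.556  0.69 ] [ 1.316  0.228 -0.042  0.911 -0.152  1.92   1.667]
{'sub': 4, 'lam': 0.3} [-0.3, 0, 0.95] [0.07 0.28] [0.08 0.22] [0.08 0.15] [0.09 0.08] [0.09 0.01] [ 0.09 -0.06] [-0.037 -0.566  0.68 ] [ 1.501  0.211  0.111  0.954 -0.125  1.92   2.02 ]
```

```bash
cat > t11.py <<'E'
from t7 import *
import itertools
q0=observe()["joint_pos"]
def tl(q): return fk(q)[1][:,2]
M0=fk(q0)[1]
for kw in(dict(lam=.1),dict(sub=4,lam=.3)):
  for u in([-.7,0,.7],[-.7,-.3,.6],[-.9,0,.4],[-.5,.5,.7],[-.7,.7,.1]):
   for ro in(0,):
    u=np.array(u)/np.linalg.norm(u);qq=q0;out=[]
    for c in range(7):
        M=fk(qq)[1];qq=sim(qq,[(M.T@u*60,ro)],**kw)
        out.append((tl(qq)[:2].round(2)))
    print(kw,u.round(2),(M0.T@u*60).round(0),*out,fk(qq)[0],qq)
E
python3 t11.py
```

```text
{'lam': 0.1} [-0.71  0.    0.71] [-28. -32. -42.] [0.07 0.26] [0.07 0.16] [0.06 0.06] [ 0.03 -0.05] [-0.   -0.17] [-0.05 -0.32] [-0.08 -0.4 ] [-0.317 -0.693  0.774] [ 1.898  0.577  0.318  0.24  -0.343  1.92   2.381]
{'lam': 0.1} [-0.72 -0.31  0.62] [-38. -15. -44.] [0.07 0.26] [0.07 0.17] [0.05 0.06] [ 0.03 -0.06] [-0.01 -0.21] [-0.03 -0.3 ] [ 0.01 -0.26] [-0.316 -0.773  0.636] [ 1.87   0.756  0.394  0.24  -0.447  1.92   2.307]
{'lam': 0.1} [-0.91  0.    0.41] [-43. -32. -26.] [0.06 0.29] [0.06 0.24] [0.05 0.18] [0.03 0.12] [0.   0.06] [-0.04 -0.01] [-0.09 -0.1 ] [-0.403 -0.6    0.661] [ 1.932  0.509  0.337  0.595 -0.158  1.92   2.629]
{'lam': 0.1} [-0.5  0.5  0.7] [ -5. -51. -31.] [0.07 0.27] [0.07 0.19] [0.07 0.1 ] [0.06 0.  ] [ 0.05 -0.1 ] [ 0.02 -0.2 ] [-0.01 -0.3 ] [-0.206 -0.457  0.799] [ 1.683  0.043  0.274  0.888 -0.121  1.92   2.349]
{'lam': 0.1} [-0.7  0.7  0.1] [-18. -57.   6.] [0.06 0.34] [0.06 0.33] [0.06 0.32] [0.06 0.3 ] [0.05 0.29] [0.05 0.28] [0.04 0.27] [-0.273 -0.189  0.548] [ 1.78  -0.183  0.355  1.65   0.179  1.92   2.637]
{'sub': 4, 'lam': 0.3} [-0.71  0.    0.7
[... 353 characters left out ...]
1.752  0.507  0.247  0.632 -0.162  1.92   2.367]
{'sub': 4, 'lam': 0.3} [-0.91  0.    0.41] [-43. -32. -26.] [0.06 0.31] [0.06 0.27] [0.06 0.23] [0.05 0.19] [0.03 0.16] [0.01 0.12] [-0.02  0.07] [-0.354 -0.528  0.605] [ 1.838  0.383  0.356  0.911 -0.079  1.92   2.625]
{'sub': 4, 'lam': 0.3} [-0.5  0.5  0.7] [ -5. -51. -31.] [0.07 0.3 ] [0.07 0.25] [0.07 0.19] [0.07 0.14] [0.07 0.08] [0.06 0.02] [ 0.05 -0.03] [-0.147 -0.399  0.674] [ 1.616 -0.058  0.186  1.254 -0.046  1.92   2.248]
{'sub': 4, 'lam': 0.3} [-0.7  0.7  0.1] [-18. -57.   6.] [0.06 0.34] [0.06 0.34] [0.06 0.32] [0.06 0.31] [0.06 0.3 ] [0.05 0.29] [0.05 0.29] [-0.27  -0.184  0.541] [ 1.779 -0.184  0.353  1.67   0.184  1.92   2.634]
```

>>> servo_tool(jaw=[1], linear=[[-28,-32,-44]], roll=[0])

```text
time: 18.55
tool_pos: [-0.0079, -0.4569, 0.5277]
tcp_rot: [-0.145, 0.958, 0.237, 0.069]
ft_force: [-0.6, -0.2, -3.1]
grip_width: 0.324
```

>>> servo_tool(jaw=[1], linear=[[-28,-30,-44]], roll=[0])

```text
time: 18.68
tool_pos: [-0.0526, -0.4536, 0.5401]
tcp_rot: [-0.129, 0.962, 0.233, 0.063]
ft_force: [0.1, -1.7, -2.0]
grip_width: 0.326
```

>>> servo_tool(jaw=[1], linear=[[-29,-28,-45]], roll=[0])

```text
time: 18.8
tool_pos: [-0.0936, -0.4516, 0.5535]
tcp_rot: [-0.113, 0.964, 0.233, 0.056]
ft_force: [0.4, -0.5, -3.5]
grip_width: 0.324
```

```bash
python3 st.py;python3 t11.py | grep sub
```

```text
18.8 q [ 1.1014  0.1248  0.6594  1.3802 -0.0884  1.914   2.2213] p [-0.0936 -0.4516  0.5535] z [ 0.0552  0.2431 -0.9684] x [0.8853 0.4366 0.1601] phi 26.25093520609669 ft [ 0.4163 -0.5414 -3.5138] 0.32409442027583024 dq 1.710501507877347
{'sub': 4, 'lam': 0.3} [-0.71  0.    0.71] [-31. -28. -43.] [0.04 0.19] [0.02 0.13] [-0.01  0.08] [-0.04  0.02] [-0.08 -0.04] [-0.12 -0.09] [-0.17 -0.15] [-0.413 -0.539  0.724] [ 1.823  0.427  0.65   0.631 -0.262  1.92   2.761]
{'sub': 4, 'lam': 0.3} [-0.72 -0.31  0.62] [-41. -11. -43.] [0.04 0.19] [0.02 0.13] [-0.01  0.07] [-0.05  0.01] [-0.09 -0.05] [-0.13 -0.11] [-0.17 -0.17] [-0.416 -0.645  0.685] [ 1.893  0.601  0.529  0.424 -0.298  1.92   2.651]
{'sub': 4, 'lam': 0.3} [-0.91  0.    0.41] [-45. -30. -27.] [0.04 0.21] [0.03 0.18] [0.01 0.14] [-0.02  0.1 ] [-0.06  0.07] [-0.1   0.03] [-0.14 -0.01] [-0.517 -0.503  0.649] [ 1.994  0.54   0.645  0.634 -0.257  1.92   2.927]
{'sub': 4, 'lam': 0.3} [-0.5  0.5  0.7] [ -7. -48. -35.] [0.05 0.2 ] [0.03 0.14] [0.02 0.09] [-0.    0.04] [-0.03 -0.02] [-0.06 -0.07] [-0.09 -0.11] [-0.318 -0.38   0.73 ] [ 1.317  0.026  0.875  1.06  -0.016  1.92   2.66 ]
{'sub': 4, 'lam': 0.3} [-0.7  0.7  0.1] [-18. -57.   2.] [0.05 0.24] [0.05 0.23] [0.05 0.22] [0.04 0.21] [0.04 0.21] [0.04 0.21] [0.04 0.21] [-0.395 -0.168  0.586] [ 1.374 -0.111  1.019  1.453  0.231  1.912  2.916]
```

>>> servo_tool(jaw=[1], linear=[[-10,-20,-56]], roll=[0])

```text
time: 18.92
tool_pos: [-0.1149, -0.4494, 0.5721]
tcp_rot: [-0.093, 0.967, 0.232, 0.046]
ft_force: [0.3, 0.1, -1.5]
grip_width: 0.322
```

>>> servo_tool(jaw=[1], linear=[[-10,-18,-56]], roll=[0])

```text
time: 19.05
tool_pos: [-0.1332, -0.4478, 0.5912]
tcp_rot: [-0.074, 0.969, 0.234, 0.035]
ft_force: [0.3, -0.3, -2.5]
grip_width: 0.319
```

>>> servo_tool(jaw=[1], linear=[[-10,-16,-57]], roll=[0])

```text
time: 19.18
tool_pos: [-0.1514, -0.4459, 0.6109]
tcp_rot: [-0.054, 0.97, 0.235, 0.023]
ft_force: [0.4, -0.3, -2.3]
grip_width: 0.322
```

```bash
python3 st.py;python3 t11.py | grep sub
```

```text
19.175 q [ 0.7548  0.0933  1.1543  1.305  -0.0679  1.9143  2.3677] p [-0.1514 -0.4459  0.6109] z [ 0.0186  0.1161 -0.9931] x [0.8889 0.4528 0.0696] phi 26.99536647248383 ft [ 0.411  -0.3247 -2.2834] 0.3219694479544401 dq 1.294089876696883
{'sub': 4, 'lam': 0.3} [-0.71  0.    0.71] [-35. -23. -43.] [-0.01  0.06] [-0.04  0.01] [-0.08 -0.04] [-0.13 -0.1 ] [-0.17 -0.15] [-0.22 -0.2 ] [-0.27 -0.24] [-0.481 -0.514  0.785] [ 1.989  0.47   0.695  0.439 -0.377  1.92   2.851]
{'sub': 4, 'lam': 0.3} [-0.72 -0.31  0.62] [-44.  -7. -40.] [-0.01  0.07] [-0.04  0.02] [-0.08 -0.04] [-0.12 -0.09] [-0.16 -0.15] [-0.21 -0.2 ] [-0.24 -0.25] [-0.469 -0.615  0.739] [ 1.993  0.611  0.617  0.297 -0.403  1.92   2.724]
{'sub': 4, 'lam': 0.3} [-0.91  0.    0.41] [-47. -27. -25.] [0.   0.08] [-0.02  0.05] [-0.05  0.02] [-0.09 -0.01] [-0.13 -0.05] [-0.17 -0.08] [-0.22 -0.12] [-0.569 -0.486  0.703] [ 2.141  0.566  0.62   0.458 -0.338  1.92   2.96 ]
{'sub': 4, 'lam': 0.3} [-0.5  0.5  0.7] [-10. -44. -39.] [0.   0.07] [-0.02  0.01] [-0.05 -0.04] [-0.08 -0.09] [-0.11 -0.13] [-0.15 -0.17] [-0.19 -0.21] [-0.387 -0.349  0.795] [ 1.265  0.121  1.29   0.898 -0.187  1.92   2.922]
{'sub': 4, 'lam': 0.3} [-0.7  0.7  0.1] [-18. -57.  -2.] [0.02 0.11] [0.01 0.09] [0.   0.08] [-0.    0.07] [-0.01  0.06] [-0.01  0.06] [-0.02  0.05] [-0.456 -0.177  0.638] [ 0.96  -0.204  1.412  1.267  0.267  1.92   2.932]
```

>>> servo_tool(jaw=[1], linear=[[4,-6,-60]], roll=[0])

```text
time: 19.3
tool_pos: [-0.157, -0.45, 0.614]
tcp_rot: [-0.049, 0.971, 0.233, 0.023]
ft_force: [1.5, -2.0, -3.2]
grip_width: 0.32
```

>>> servo_tool(jaw=[1], linear=[[3,-4,-60]], roll=[0])

```text
time: 19.42
tool_pos: [-0.159, -0.4507, 0.6279]
tcp_rot: [-0.035, 0.972, 0.233, 0.015]
ft_force: [-1.2, 0.6, -2.0]
grip_width: 0.323
```

```bash
python3 st.py;python3 t10.py | grep sub
```

```text
19.425 q [ 0.7932  0.0829  1.1194  1.267  -0.0657  1.9139  2.3659] p [-0.159  -0.4507  0.6279] z [ 0.0136  0.0759 -0.997 ] x [0.8905 0.4525 0.0466] phi 26.93896660555748 ft [-1.2418  0.5889 -2.0083] 0.3231709591736462 dq 2.295444315075198
{'sub': 4, 'lam': 0.3} [0, 0, 1] [-0.01  0.01] [-0.04 -0.06] [-0.06 -0.12] [-0.09 -0.19] [-0.12 -0.26] [-0.15 -0.32] [-0.2   -0.547  0.823] [ 1.226  0.24   0.931  0.694 -0.243  1.92   2.455]
{'sub': 4, 'lam': 0.3} [-0.07, -0.5, 0.85] [-0.01  0.01] [-0.04 -0.05] [-0.07 -0.12] [-0.1  -0.19] [-0.13 -0.26] [-0.15 -0.32] [-0.216 -0.668  0.782] [ 1.545  0.462  0.655  0.451 -0.325  1.92   2.4  ]
{'sub': 4, 'lam': 0.3} [0.3, 0, 0.95] [-0.01  0.01] [-0.03 -0.05] [-0.05 -0.12] [-0.07 -0.19] [-0.08 -0.25] [-0.1  -0.32] [-0.107 -0.551  0.817] [ 0.951  0.199  0.999  0.758 -0.193  1.92   2.287]
{'sub': 4, 'lam': 0.3} [-0.3, 0, 0.95] [-0.01  0.01] [-0.04 -0.05] [-0.08 -0.11] [-0.11 -0.18] [-0.15 -0.24] [-0.19 -0.3 ] [-0.291 -0.536  0.814] [ 1.49   0.29   0.85   0.647 -0.286  1.92   2.603]
```

>>> servo_tool(jaw=[1], linear=[[15,4,-58]], roll=[0])

```text
time: 19.55
tool_pos: [-0.1533, -0.4599, 0.6435]
tcp_rot: [-0.018, 0.973, 0.232, 0.006]
ft_force: [-1.4, -1.7, -4.8]
grip_width: 0.32
```

```bash
python3 st.py
```

```text
19.55 q [ 0.5988  0.1539  1.4279  1.2375 -0.1477  1.9139  2.4479] p [-0.1533 -0.4599  0.6435] z [ 0.0035  0.0372 -0.9993] x [0.8925 0.4505 0.02  ] phi 26.782676419447224 ft [-1.3945 -1.7478 -4.754 ] 0.32024841941520144 dq 2.2892538791993027
```

>>> servo_tool(jaw=[1], linear=[[5,0,-58]], roll=[0])

```text
time: 19.68
tool_pos: [-0.1524, -0.4671, 0.6457]
tcp_rot: [-0.018, 0.973, 0.231, 0.003]
ft_force: [-0.6, -2.4, -5.2]
grip_width: 0.322
```

```bash
python3 st.py
```

```text
19.675 q [ 0.7505  0.1169  1.1917  1.216  -0.0988  1.9143  2.3754] p [-0.1524 -0.4671  0.6457] z [-0.0023  0.0369 -0.9993] x [0.8936 0.4486 0.0145] phi 26.658526378653296 ft [-0.6099 -2.355  -5.2431] 0.32232335942422796 dq 2.770809986621579
```

>>> servo_tool(jaw=[1], linear=[[0,0,-58]], roll=[0])

```text
time: 19.8
tool_pos: [-0.149, -0.4694, 0.6642]
tcp_rot: [0.0, 0.971, 0.238, -0.005]
ft_force: [0.1, -0.5, -2.9]
grip_width: 0.318
```

```bash
python3 st.py
```

```text
19.8 q [ 0.7718  0.0812  1.115   1.1845 -0.0692  1.9146  2.3416] p [-0.149  -0.4694  0.6642] z [-0.0091 -0.0032 -1.    ] x [ 0.887   0.4617 -0.0096] phi 27.49690867769381 ft [ 0.0791 -0.4759 -2.8565] 0.31799772415890754 dq 0.3114728353625589
```

Tool upright to 0.5°, and the roller is still held. Planning the return over the front place.

```bash
cat > t12.py <<'E'
from t7 import *
q0=observe()["joint_pos"];p,Rr=fk(q0)
way=[p,[.12,-.58,.47],[.40,-.36,.30],[.50,-.08,.24],[.475,.0285,.19]]
pts=[]
for a,b_ in zip(way[:-1],way[1:]):
    a=np.array(a);b_=np.array(b_);n=int(np.ceil(np.linalg.norm(b_-a)/.058));pts+=[a+(b_-a)*(i+1)/n for i in range(n)]
pts+=[pts[-1]]
N=len(pts);ro=[round(min(.795,.05*(i+1)),3) for i in range(N)]
rows=[((Rr.T@(x-p)*1000).round(0),r) for x,r in zip(pts,ro)]
print(N,[list(map(int,r[0])) for r in rows],ro)
for i in range(2,N,4):
    q=sim(q0,rows[:i+1],null=0);print(i,q,fk(q)[0],fk(q)[1][:,2])
q=sim(q0,rows);M=fk(q)[1];print(q,fk(q)[0],M[:,2],np.degrees(np.arctan2(M[1,0],M[0,0])))
E
python3 t12.py
```

```text
24 [[27, 32, 27], [54, 64, 55], [81, 96, 82], [108, 128, 110], [135, 160, 137], [162, 192, 165], [189, 224, 192], [239, 214, 216], [289, 205, 240], [340, 195, 264], [390, 186, 288], [440, 177, 311], [490, 167, 335], [540, 158, 359], [577, 124, 369], [613, 91, 378], [650, 57, 388], [686, 23, 398], [723, -11, 408], [759, -44, 417], [768, -80, 434], [778, -116, 451], [787, -152, 467], [787, -152, 467]] [0.05, 0.1, 0.15, 0.2, 0.25, 0.3, 0.35, 0.4, 0.45, 0.5, 0.55, 0.6, 0.65, 0.7, 0.75, 0.795, 0.795, 0.795, 0.795, 0.795, 0.795, 0.795, 0.795, 0.795]
2 [ 0.595  0.091  1.039  1.356 -0.07   1.735  1.95 ] [-0.034 -0.516  0.582] [-0.009 -0.003 -1.   ]
6 [ 0.526  0.299  0.991  1.437 -0.24   1.536  1.634] [ 0.12 -0.58  0.47] [-0.009 -0.003 -1.   ]
10 [ 0.06   0.18   0.984  1.743 -0.145  1.303  1.005] [ 0.28  -0.454  0.372] [-0.009 -0.003 -1.   ]
14 [-0.257  0.227  0.927  1.887 -0.192  1.129  0.471] [ 0.417 -0.313  0.29 ] [-0.009 -0.003 -1.   ]
18 [-0.594  0.216  0.846  1.979 -0.181  1.033  0.02 ] [ 0.484 -0.126  0.25 ] [-0.009 -0.003 -1.   ]
22 [-0.837  0.245  0.758  2.093 -0.214  0.89  -0.272] [0.475 0.028 0.19 ] [-0.009 -0.003 -1.   ]
[-0.837  0.245  0.758  2.093 -0.214  0.89  -0.272] [0.475 0.028 0.19 ] [-0.009 -0.003 -1.   ] -18.05491507476618
```

>>> servo_tool(jaw=[1,1,1,1,1,1,1,1,1,1,1,1,1,1], linear=[[27,32,27],[54,64,55],[81,96,82],[108,128,110],[135,160,137],[162,192,165],[189,224,192],[239,214,216],[289,205,240],[340,195,264],[390,186,288],[440,177,311],[490,167,335],[540,158,359]], roll=[0.05,0.1,0.15,0.2,0.25,0.3,0.35,0.4,0.45,0.5,0.55,0.6,0.65,0.7])

```text
time: 21.55
tool_pos: [0.3997, -0.3615, 0.3018]
tcp_rot: [0.002, 0.994, -0.113, -0.001]
ft_force: [0.1, -0.1, -3.3]
grip_width: 0.319
```

```bash
python3 st.py; python3 - <<'E'
from t7 import *
q0=observe()["joint_pos"];p,Rr=fk(q0)
M=Rr;phi=np.arctan2(M[1,0],M[0,0]);print("roll need",phi-np.radians(-18.1))
for x in([.45,-.20,.27],[.50,-.08,.24],[.475,.0285,.19]): print((Rr.T@(np.array(x)-p)*1000).round(0))
E
```

```text
21.55 q [-0.147   0.2536  0.9301  1.8378 -0.2154  1.158   0.6289] p [ 0.3997 -0.3615  0.3018] z [-0.0033 -0.0044 -1.    ] x [ 0.9746 -0.224  -0.0022] phi -12.94511256988877 ft [ 0.1295 -0.0669 -3.3155] 0.31924245772029136 dq 0.865839411314855
roll need 0.08996975822511011
[  13. -169.   31.]
[  35. -297.   60.]
[ -13. -397.  110.]
```

>>> servo_tool(jaw=[1,1,1,1,1,1,1,1,1], linear=[[4,-56,10],[9,-112,20],[13,-169,31],[22,-225,43],[30,-275,55],[25,-320,70],[5,-360,90],[-13,-397,110],[-13,-397,110]], roll=[0.01,0.02,0.03,0.04,0.05,0.06,0.07,0.09,0.09])

```text
time: 22.68
tool_pos: [0.4721, 0.0315, 0.189]
tcp_rot: [0.001, 0.988, -0.154, -0.004]
ft_force: [-0.8, -0.6, -1.6]
grip_width: 0.324
```

```bash
python3 st.py; python3 - <<'E'
from h import *
np.set_printoptions(precision=4,suppress=True)
s=observe()
p,d=capture("wrist");cv2.imwrite("pics/w4.png",p);np.savez("w4.npz",p=p,d=d,pos=s["tool_pos"],rot=s["tcp_rot"])
q,e=capture("side");cv2.imwrite("pics/s4.png",cv2.resize(q[180:420,160:480],(800,600)));np.savez("s4.npz",p=q,d=e)
C=wcloud(s,d)
a=.0152;c=np.array([.5415,.045]);B=np.array([[np.cos(a),-np.sin(a)],[np.sin(a),np.cos(a)]])
b=(C[...,:2]-c)@B;x,y,z=b[...,0],b[...,1],C[...,2]
for nm,k in(("+y top",(y>.055)&(y<.105)),("-y top",(y<-.055)&(y>-.11))):
    k=k&(d>0)&(abs(z-.0905)<.004)&(x>-.08)&(x<.08)
    print(nm,k.sum())
    if k.sum()>10: print(np.percentile(x[k],[1,99]),np.percentile(y[k],[1,5,50,95,99]),z[k].mean())
k=(d>0)&(abs(z-.018)<.004)&(x>-.11)&(x<.11);print("plate z",z[k].mean(),np.percentile(x[k],[1,99]),np.percentile(y[k],[1,99]))
E
```

```text
22.675 q [-0.8351  0.2386  0.7447  2.0997 -0.2077  0.8833 -0.2791] p [0.4721 0.0315 0.189 ] z [-0.0075 -0.0016 -1.    ] x [ 0.9527 -0.3037 -0.0067] phi -17.680625284603433 ft [-0.836  -0.6106 -1.579 ] 0.3244729321358618 dq 0.0651238698757341
+y top 3790
[-0.0609  0.0678] [0.056  0.0594 0.0883 0.1039 0.1048] 0.09040359396500476
-y top 2477
[-0.0408  0.0705] [-0.0937 -0.0921 -0.0824 -0.0594 -0.0558] 0.0903236200484708
plate z 0.018148418404794267 [-0.0912  0.0959] [-0.1682  0.1622]
```

View pics/w4.png

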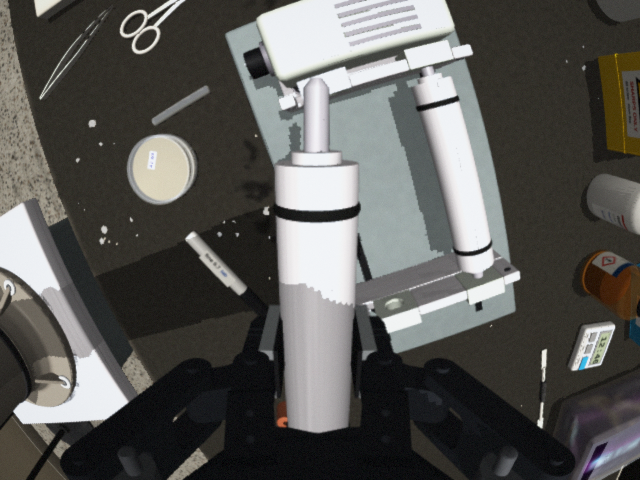

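View pics/s4.png

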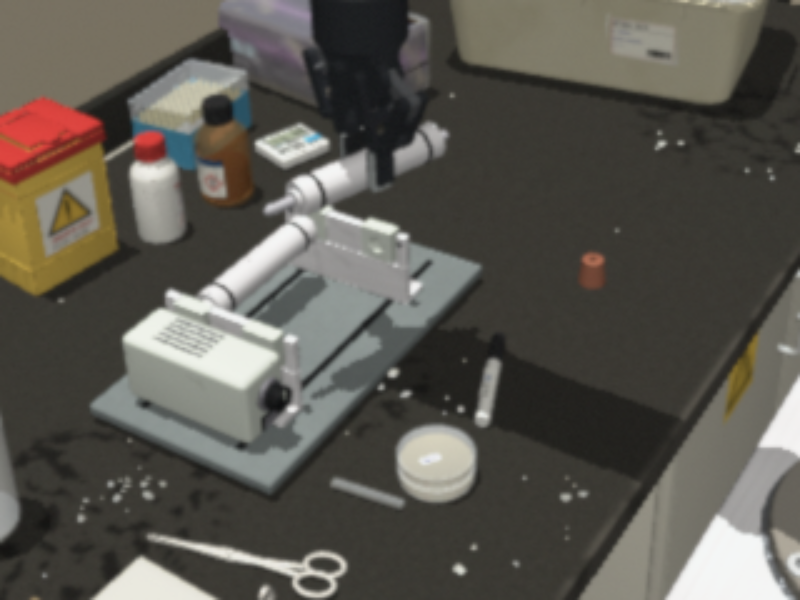

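```bash
python3 - <<'E'
from h import *
np.set_printoptions(precision=1,suppress=True)
w=np.load("w4.npz");s=dict(tool_pos=w["pos"],tcp_rot=w["rot"]);d=w["d"];C=wcloud(s,d)
a=.0152;c=np.array([.5415,.045]);B=np.array([[np.cos(a),-np.sin(a)],[np.sin(a),np.cos(a)]])
def prof(C,d,lab):
    b=(C[...,:2]-c)@B*1000;x,y,z=b[...,0],b[...,1],C[...,2]*1000
    for sg in(1,-1):
        for x0 in range(-72,76,6):
            k=(d>0)&(x>=x0)&(x<x0+6)&(y*sg>58)&(y*sg<108)&(z>60)&(z<110)
            if k.sum()<4: continue
            k2=k&(z>88)&(z<94)
            # y-range of points near top
            print(lab,sg,x0,k.sum(),"zmax",np.percentile(z[k],98),"top y",(np.percentile(y[k2],[2,50,98]),k2.sum()) if k2.sum()>3 else "","ally",np.percentile(y[k],[2,98]))
prof(C,d,"w")
# base plate rect
k=(d>0)&(abs(C[...,2]-.018)<.0035)&(C[...,0]>.42)&(C[...,0]<.67)&(C[...,1]>-.16)&(C[...,1]<.25)
n,l,st,_=cv2.connectedComponentsWithStats(k.astype(np.uint8));i=1+st[1:,4].argmax();r=cv2.minAreaRect((C[l==i][:,:2]*1000).astype(np.float32));print(r)
k=(d>0)&(C[...,2]>.084)&(C[...,2]<.1)&(C[...,0]>.55)&(C[...,0]<.61)&(C[...,1]>-.02)&(C[...,1]<.11);P=C[k];print("rear roller",np.polyfit(P[:,1],P[:,0],1),P[:,2].max(),P[P[:,2]>.088].mean(0)*1000)
E
```

```text
w 1 -66 61 zmax 92.19710556091299 top y (array([83.4, 87.1, 90.8]), np.int64(55)) ally [83. 91.]
w 1 -60 226 zmax 92.31365776524649 top y (array([ 83.5,  87.4, 107.3]), np.int64(120)) ally [ 82.8 107.6]
w 1 -54 180 zmax 91.66110393387633 top y (array([ 84.5,  96.8, 107.9]), np.int64(38)) ally [ 84.2 107.7]
w 1 -48 227 zmax 92.4699044465103 top y (array([ 86.8,  95.2, 107.8]), np.int64(109)) ally [ 87.5 107.8]
w 1 -42 148 zmax 91.53461910649072 top y (array([ 96.3, 105.6, 107.9]), np.int64(32)) ally [ 96.8 107.6]
w 1 -36 191 zmax 92.28726323371399 top y (array([ 84. ,  96.3, 107.8]), np.int64(68)) ally [ 89.8 107.8]
w 1 -30 363 zmax 92.56688107034975 top y (array([ 83.6,  91.1, 107.2]), np.int64(227)) ally [ 83.5 107.5]
w 1 -24 354 zmax 92.36044673951284 top y (array([ 83.9,  91.1, 107.4]), np.int64(217)) ally [ 83.6 107.3]
w 1 -18 295 zmax 92.4671513044895 top y (array([ 84.1,  89.2, 107.6]), np.int64(155)) ally [ 83.8 107.6]
w 1 -12 260 zmax 92.16020968975447 top y (array([ 84. ,  88. , 107.4]), np.int64(127)) ally [ 83.7 107.5]
w 1 -6 256 zmax 92.51553967103122 top y (array([ 84.1,
[... 3035 characters left out ...]
 [-92.1 -58.9]
w -1 48 252 zmax 91.9477257283168 top y (array([-92.3, -83.4, -60.8]), np.int64(135)) ally [-92.3 -59.3]
w -1 54 183 zmax 91.74909407346634 top y (array([-92.5, -84.2, -78.8]), np.int64(93)) ally [-92.3 -74.3]
w -1 60 181 zmax 91.95133916344402 top y (array([-86.4, -82.1, -79.2]), np.int64(66)) ally [-86.1 -78.3]
w -1 66 180 zmax 92.08347982558084 top y (array([-86.4, -81.8, -78.8]), np.int64(67)) ally [-86.  -78.1]
w -1 72 14 zmax 91.00145399440405 top y (array([-87.2, -83.3, -78.9]), np.int64(7)) ally [-86.9 -78.7]
((538.97119140625, 46.76436233520508), (173.21348571777344, 97.10546112060547), 86.50910186767578)
rear roller [-0.   0.6] 0.09216944778252492 [581.8  49.5  89.5]
```

```bash
python3 - <<'E'
from h import *
np.set_printoptions(precision=2,suppress=True)
w=np.load("w4.npz");s=dict(tool_pos=w["pos"],tcp_rot=w["rot"]);d=w["d"];C=wcloud(s,d)
for a in(.0152,.0245):
    c=np.array([.5415,.045]);B=np.array([[np.cos(a),-np.sin(a)],[np.sin(a),np.cos(a)]])
    b=(C[...,:2]-c)@B*1000;x,y,z=b[...,0],b[...,1],C[...,2]*1000
    k=(d>0)&(z>87)&(z<94)
    for nm,kk in(("-yfront",k&(y<-89)&(y>-100)&(x<5)),("-yrear",k&(y<-89)&(y>-100)&(x>5)&(x<75))):
        print(a,nm,kk.sum(),np.percentile(x[kk],[1,3,97,99]))
    k2=(d>0)&(z>80)&(z<95)&(x>15)&(x<60)
    xs=[];ys=[]
    for y0 in range(-60,61,6):
        kk=k2&(y>y0)&(y<y0+6)
        if kk.sum()>20:
            A=np.c_[x[kk]**2,x[kk],np.ones(kk.sum())];co=np.linalg.lstsq(A,z[kk],rcond=None)[0];
            xs.append(-co[1]/2/co[0]);ys.append(y0+3)
    print("rear axis x(y)",np.polyfit(ys,xs,1),np.array(xs))
    for nm,sg in(("+",1),("-",-1)):
        X=[];Y=[]
        for x0 in range(-62,70,4):
            kk=k&(x>x0)&(x<x0+4)&(y*sg>70)&(y*sg<100)
            if kk.sum()>15: X.append(x0+2);Y.append(np.percentile(y[kk]*sg,3)*sg)
        X=np.array(X);Y=np.array(Y);g=(X<20)|(X>58);print(nm,np.polyfit(X[g],Y[g],1),Y[g])
E
```

```text
0.0152 -yfront 215 [-510.96 -505.54  -14.94  -14.3 ]
0.0152 -yrear 157 [25.97 26.14 56.65 57.27]
rear axis x(y) [-0.01 41.01] [41.7  41.66 41.47 41.48 41.35 41.31 41.54 41.2  41.15 40.97 40.97 40.97
 40.78 40.75 40.58 40.53 40.61 40.5  40.36 40.34 40.18]
+ [-0.   84.56] [83.27 83.67 84.37 86.43 91.24 83.97 83.62 83.77 84.05 84.27 83.85 84.04
 84.12 83.98 84.29 84.07 84.48 84.21 84.87 84.92 84.94]
- [  0.01 -79.61] [-79.86 -80.12 -80.07 -79.65 -79.76 -80.06 -79.91 -79.57 -79.79 -79.77
 -79.19 -79.6  -79.76 -79.92 -79.   -78.89 -78.96 -78.96]
0.0245 -yfront 192 [-511.96 -507.97  -15.76  -15.13]
0.0245 -yrear 174 [25.16 25.33 55.87 56.4 ]
rear axis x(y) [-0.   41.01] [41.16 41.16 41.06 41.11 41.01 41.12 41.34 41.02 41.09 40.94 41.02 41.02
 40.93 40.94 40.83 40.82 41.02 40.93 40.83 40.83 40.81]
+ [-0.02 84.76] [83.83 84.19 84.56 86.51 90.1  91.54 83.8  84.08 84.16 84.32 84.06 84.
 84.25 84.   84.16 84.05 84.12 84.06 84.33 84.23 84.31]
- [  0.   -79.64] [-79.67 -79.82 -79.74 -79.35 -79.75 -79.97 -79.72 -79.45 -79.78 -79.72
 -79.21 -79.66 -79.75 -80.04 -79.14 -79.53 -79.56 -79.59]
```

Measured in the wrist camera frame:
- Base yaw is 0.0265.
- The front recess line passes through (0.5083,0.1283) and (0.5126,−0.0354).
- The gap between the faces is 163.7 mm.

The roller is yawed 19°, so the stub can pass in front of the −y plate. I'll descend with the pin tip 5 mm short of the +y recess.

>>> servo_tool(jaw=[1,1,1,1,1,1], linear=[[5.5,2,20],[5.5,2,60],[5.5,2,95],[5.5,2,115],[5.5,2,125],[5.5,2,125]], roll=[0,0,0,0,0,0])

```text
time: 23.52
tool_pos: [0.4766, 0.0223, 0.0644]
tcp_rot: [0.002, 0.987, -0.158, -0.003]
ft_force: [-0.0, 0.9, -2.1]
grip_width: 0.326
```

```bash
python3 st.py; python3 - <<'E'
from h import *
s=observe()
p,d=capture("wrist");cv2.imwrite("pics/w5.png",p);np.savez("w5.npz",p=p,d=d,pos=s["tool_pos"],rot=s["tcp_rot"])
# project expected recess centre/top
print(wproj(s,np.array([[.5083,.1283,.075],[.5083,.1283,.091],[.5126,-.0354,.091]])))
q,e=capture("side");cv2.imwrite("pics/s5.png",cv2.resize(q[210:370,200:400],(800,640))[:600])
E
```

```text
23.525 q [-0.6564  0.4707  0.5944  2.1796 -0.4496  0.6186 -0.0552] p [0.4766 0.0223 0.0644] z [-0.0065 -0.0028 -1.    ] x [ 0.9501 -0.312  -0.0053] phi -18.18218694299856 ft [-0.0154  0.861  -2.0535] 0.3260288684525151 dq 0.01808599473234437
[[310.22945042  50.64741485]
 [308.93363431  41.16673405]
 [431.2378856  427.97361958]]
```

View pics/w5.png

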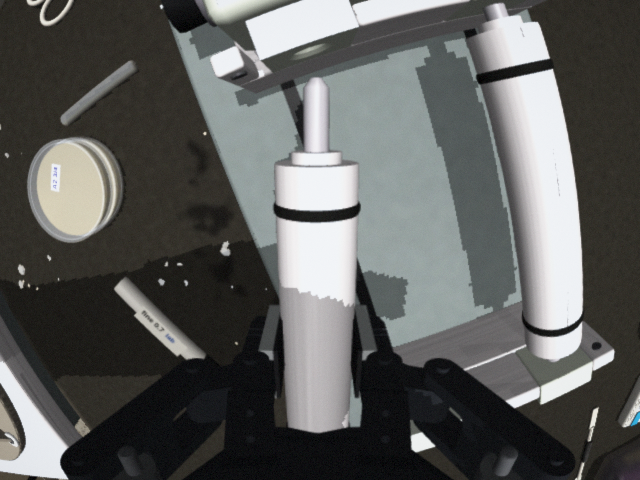

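View pics/s5.png

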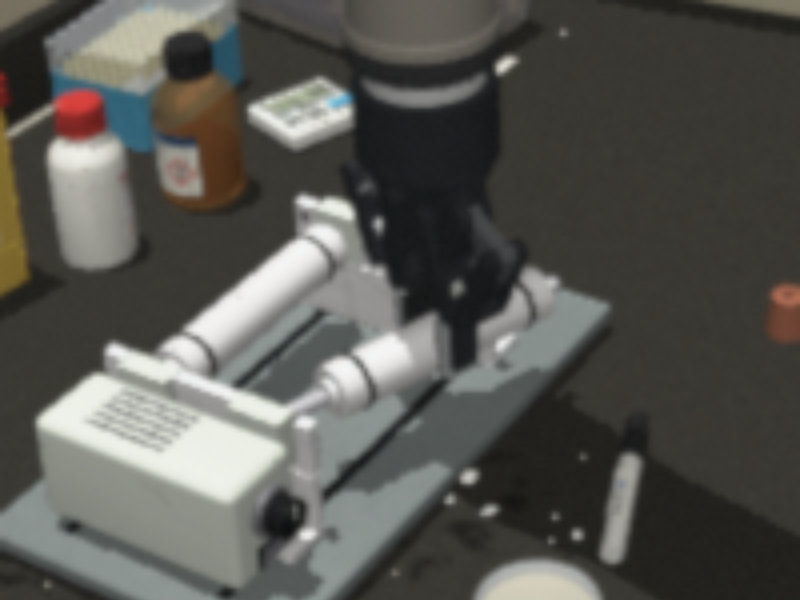

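The recess ellipse shows at px (309,49), matching my projection (310,51); the pin tip is at (316,80). Now moving the pin into the recess along base y.

>>> servo_tool(jaw=[1,1,1,1,1,1], linear=[[-2,-5.5,0],[-3.4,-9.5,0],[-4.4,-12.2,0],[-5.1,-14.1,0],[-5.7,-16,0],[-5.7,-16,0]], roll=[0,0,0,0,0,0])

```text
time: 24.38
tool_pos: [0.4763, 0.0386, 0.0643]
tcp_rot: [0.002, 0.987, -0.158, -0.002]
ft_force: [1.9, -6.1, -2.8]
grip_width: 0.324
```

```bash
cat > look.py <<'E'
from h import *
import sys
s=observe();n=sys.argv[1]
print(s["time"],s["tool_pos"].round(4),s["ft_force"].round(1),s["torque"].round(2),"phi",np.degrees(np.arctan2(Rt(s["tcp_rot"])[1,0],Rt(s["tcp_rot"])[0,0])).round(2),Rt(s["tcp_rot"])[:,2].round(4))
p,d=capture("wrist");cv2.imwrite(f"pics/w{n}.png",p);np.savez(f"w{n}.npz",p=p,d=d,pos=s["tool_pos"],rot=s["tcp_rot"])
# visible pin length: hub end vs. pin; roller pose in tool frame from depth
P=(wcloud(s,d)-s["tool_pos"])@Rt(s["tcp_rot"])
k=(d>0)&(abs(P[...,0])<.022)&(P[...,1]>-.11)&(P[...,1]<-.03)&(P[...,2]<-.018)&(P[...,2]>-.04);q=P[k]
for lo in(-.072,-.060,-.048,-.036):
    t=q[(q[:,1]>lo)&(q[:,1]<lo+.01)]
    if len(t)>20: print(lo,"x mid",((t[:,0].min()+t[:,0].max())/2*1000).round(2),"top",(np.percentile(t[:,2],3)*1000).round(2))
r=q[q[:,2]<-.023];print("barrel end y",(np.percentile(r[:,1],.5)*1000).round(1))
for t in("pin_tip","idler_roller"):
    for r in pinpoint("wrist",t)[:1]: print(t,r["score"],np.array(r["point"])*[640,480])
E
python3 look.py 6
```

```text
24.375 [0.4763 0.0386 0.0643] [ 1.9 -6.1 -2.8] [-1.12 -0.57 -0.3 ] phi -18.24 [-0.0054 -0.0041 -1.    ]
-0.072 x mid -0.68 top -26.85
-0.06 x mid -0.47 top -27.3
-0.048 x mid -0.57 top -26.84
-0.036 x mid -0.55 top -26.71
barrel end y -109.7
pin_tip 0.64 [317.12   92.304]
idler_roller 0.87 [314.688 336.48 ]
```

View pics/w6.png

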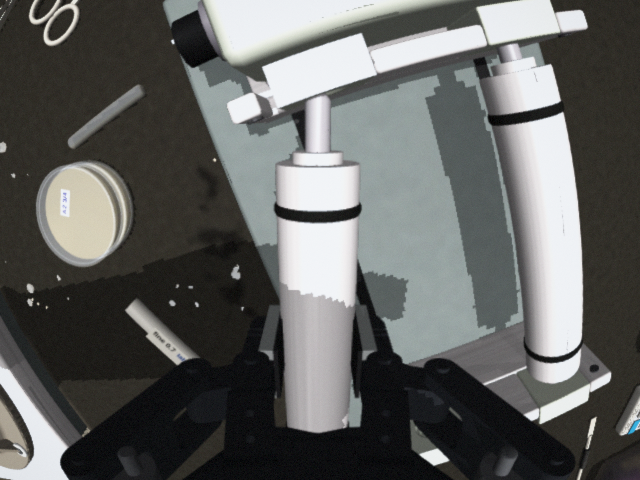

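Fx of +1.9 N with Fy of −6 N suggests the slanted pin is rubbing on the recess's front rim. Shifting about 3 mm to +x.

>>> servo_tool(jaw=[1,1,1], linear=[[1.5,0.5,0],[2.9,-0.5,0],[2.9,-0.9,0]], roll=[0,0,0])

```text
time: 24.9
tool_pos: [0.4782, 0.0399, 0.0639]
tcp_rot: [0.002, 0.988, -0.157, -0.004]
ft_force: [-0.5, -2.7, -1.9]
grip_width: 0.321
```

```bash
python3 look.py 7; python3 - <<'E'
from h import *
im=cv2.imread("pics/w7.png");cv2.imwrite("pics/w7c.png",cv2.resize(im[20:220,200:440],(720,600),interpolation=cv2.INTER_CUBIC))
E
```

```text
24.9 [0.4782 0.0399 0.0639] [-0.5 -2.7 -1.9] [-0.47 -0.07 -0.07] phi -18.11 [-0.0079 -0.0029 -1.    ]
-0.072 x mid -0.92 top -26.77
-0.06 x mid -0.67 top -27.27
-0.048 x mid -0.97 top -26.78
-0.036 x mid -0.79 top -26.75
barrel end y -109.7
idler_roller 0.73 [394.368 308.784]
```

View pics/w7c.png

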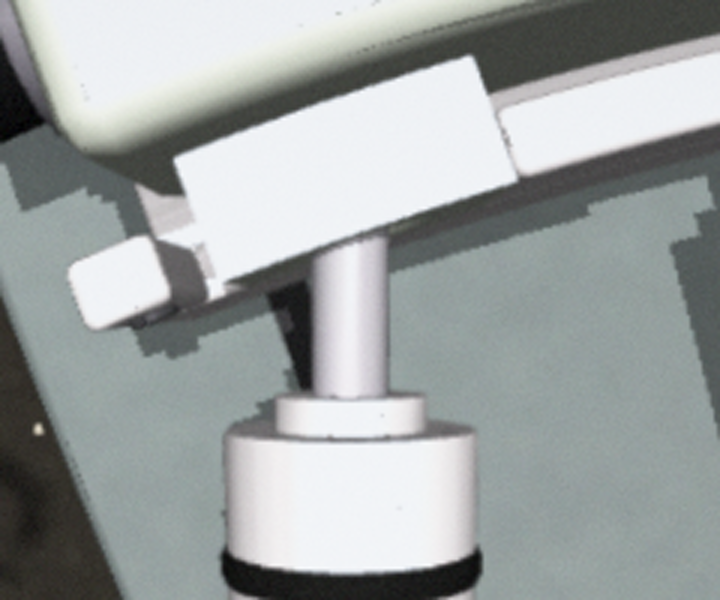

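>>> servo_tool(jaw=[1,1,1,1,1,1], linear=[[0.4,-2,0],[0.4,-4,0],[0.4,-6,0],[0.4,-8,0],[0.4,-10,0],[0.4,-10,0]], roll=[0,0,0,0,0,0])

```text
time: 25.8
tool_pos: [0.4811, 0.0483, 0.0637]
tcp_rot: [0.003, 0.987, -0.158, -0.004]
ft_force: [-1.7, -5.9, -2.1]
grip_width: 0.325
```

```bash
python3 look.py 8; python3 - <<'E'
from h import *
im=cv2.imread("pics/w8.png");cv2.imwrite("pics/w8c.png",cv2.resize(im[20:220,200:440],(720,600),interpolation=cv2.INTER_CUBIC))
q,e=capture("side");cv2.imwrite("pics/s8.png",cv2.resize(q[210:370,200:400],(800,640))[:600])
E
```

```text
25.8 [0.4811 0.0483 0.0637] [-1.7 -5.9 -2.1] [-1.29  0.41  0.05] phi -18.15 [-0.0088 -0.0039 -1.    ]
-0.072 x mid -0.95 top -26.99
-0.06 x mid -0.8 top -27.42
-0.048 x mid -0.6 top -26.98
-0.036 x mid -0.75 top -26.82
barrel end y -109.8
idler_roller 0.79 [316.032 335.088]
```

View pics/w8c.png

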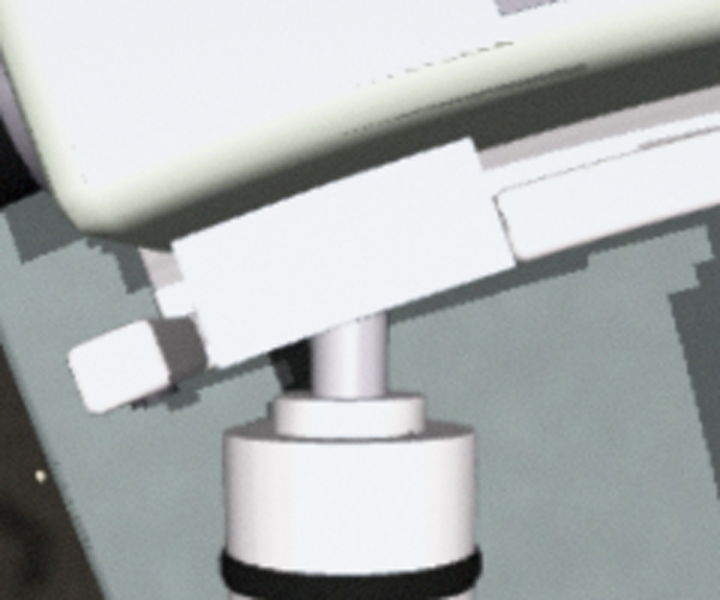

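View pics/s8.png

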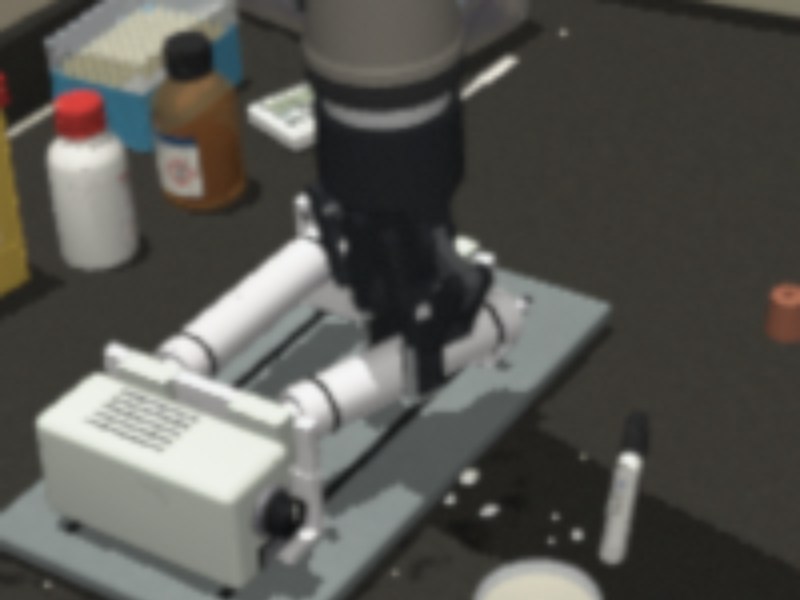

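The pin is seated at the recess bottom, pressed in about 7.7 mm (force and geometry agree). Next I'll compute the swing-in path: press to about 12 mm, then swing yaw 19.7°→0 while raising the press to 16 mm.

```bash
cat > sw.py <<'E'
from h import *
np.set_printoptions(precision=2,suppress=True)
s=observe();p=s["tool_pos"];M=Rt(s["tcp_rot"]);phi0=np.arctan2(M[1,0],M[0,0])
a=.0265;off=np.array([-.0008,.001])
def tcp(th,d,T):
    phi=a-np.radians(th);dirv=np.array([-np.sin(phi),np.cos(phi)])
    o=np.array(T)-(.101-d/1000)*dirv
    X=np.array([np.cos(phi),np.sin(phi)]);Y=np.array([np.sin(phi),-np.cos(phi)])
    return o-off[0]*X-off[1]*Y,phi
seq=[(19.7,9.8),(19.7,12),(17.5,12.5),(15,13.2),(12.5,13.8),(10,14.5),(7.5,15.1),(5,15.7),(2.5,16.),(0,16.2),(0,16.2)]
out=[];ro=[]
for th,d in seq:
    f=th/19.7;T=np.array([.5081,.1363])*(1-f)+np.array([.5091,.1361])*f
    t,phi=tcp(th,d,T);e=M.T@np.r_[t-p[:2],0];e*=1000
    out.append([round(e[0],1),round(e[1],1),0]);ro.append(round(phi0-phi,3))
print(out,ro)
E
python3 sw.py
```

```text
[[np.float64(-0.0), np.float64(-2.1), 0], [np.float64(-0.0), np.float64(-4.3), 0], [np.float64(3.2), np.float64(-4.9), 0], [np.float64(6.9), np.float64(-5.8), 0], [np.float64(10.4), np.float64(-6.8), 0], [np.float64(13.9), np.float64(-8.1), 0], [np.float64(17.3), np.float64(-9.4), 0], [np.float64(20.6), np.float64(-10.9), 0], [np.float64(23.9), np.float64(-12.2), 0], [np.float64(27.2), np.float64(-13.6), 0], [np.float64(27.2), np.float64(-13.6), 0]] [np.float64(0.0), np.float64(0.0), np.float64(-0.038), np.float64(-0.082), np.float64(-0.125), np.float64(-0.169), np.float64(-0.213), np.float64(-0.256), np.float64(-0.3), np.float64(-0.343), np.float64(-0.343)]
```

>>> servo_tool(jaw=[1,1,1,1,1], linear=[[0,-2.3,0],[0,-4.8,0],[3.2,-5.4,0],[6.9,-6.3,0],[6.9,-6.3,0]], roll=[0,0,-0.038,-0.082,-0.082])

```text
time: 26.62
tool_pos: [0.4895, 0.0511, 0.0635]
tcp_rot: [0.003, 0.993, -0.117, -0.004]
ft_force: [-2.5, -8.6, -1.6]
grip_width: 0.324
```

```bash
python3 - <<'E'
from h import *
s=observe()
for n in("scene","side"):
    q,e=capture(n)
    cv2.imwrite(f"pics/{n}9.png",cv2.resize(q[210:370,200:400] if n=="side" else q[210:360,200:380],(720,600)))
p,d=capture("wrist");cv2.imwrite("pics/w9c.png",p)
print(s["time"],s["tool_pos"],s["ft_force"],s["torque"],Rt(s["tcp_rot"])[:,2],np.degrees(np.arctan2(Rt(s["tcp_rot"])[1,0],Rt(s["tcp_rot"])[0,0])))
E
python3 sw.py
```

```text
26.625 [0.48951631 0.0510611  0.0635129 ] [-2.49880646 -8.62233228 -1.58362069] [-1.66209882  0.50192238  0.11475961] [-0.00918003 -0.00481095 -0.99994629] -13.478967850909669
[[np.float64(-7.3), np.float64(2.7), 0], [np.float64(-7.1), np.float64(0.5), 0], [np.float64(-3.8), np.float64(0.2), 0], [np.float64(-0.1), np.float64(-0.5), 0], [np.float64(3.5), np.float64(-1.2), 0], [np.float64(7.0), np.float64(-2.2), 0], [np.float64(10.5), np.float64(-3.2), 0], [np.float64(14.0), np.float64(-4.4), 0], [np.float64(17.4), np.float64(-5.4), 0], [np.float64(20.7), np.float64(-6.5), 0], [np.float64(20.7), np.float64(-6.5), 0]] [np.float64(0.081), np.float64(0.081), np.float64(0.043), np.float64(-0.001), np.float64(-0.044), np.float64(-0.088), np.float64(-0.131), np.float64(-0.175), np.float64(-0.219), np.float64(-0.262), np.float64(-0.262)]
```

View pics/w9c.png

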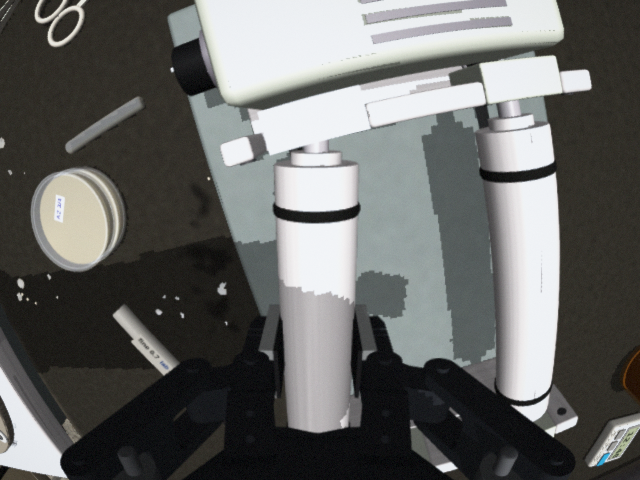

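View pics/side9.png

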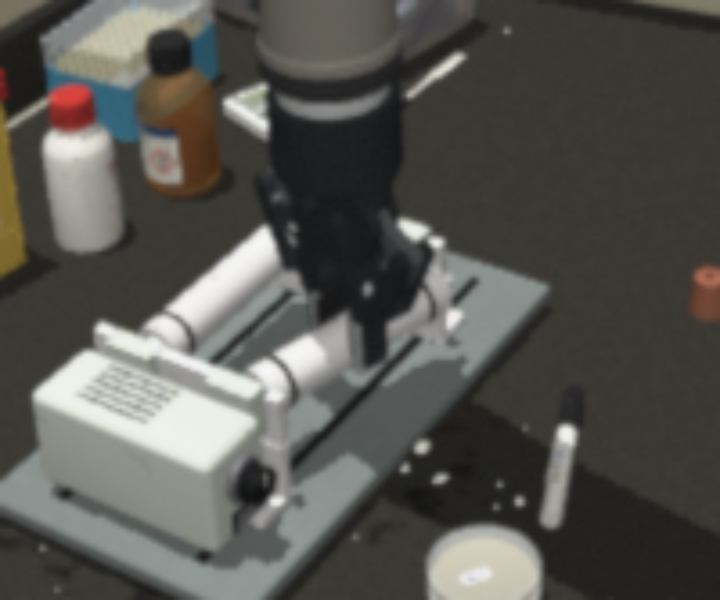

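>>> servo_tool(jaw=[1,1,1,1], linear=[[3.5,-1.3,0],[7,-2.3,0],[10.5,-3.4,0],[10.5,-3.4,0]], roll=[-0.044,-0.088,-0.131,-0.131])

```text
time: 27.28
tool_pos: [0.5009, 0.0514, 0.0635]
tcp_rot: [0.003, 0.999, -0.052, -0.004]
ft_force: [-0.5, -9.4, -1.4]
grip_width: 0.32
```

```bash
python3 - <<'E'
from h import *
s=observe()
print(s["time"],s["tool_pos"],s["ft_force"],s["torque"],np.degrees(np.arctan2(Rt(s["tcp_rot"])[1,0],Rt(s["tcp_rot"])[0,0])))
E
python3 sw.py
```

```text
27.275 [0.50092443 0.05141713 0.06354257] [-0.51526672 -9.39040255 -1.44438006] [-1.93756274  0.29771463  0.11603313] -5.99961344337278
[[np.float64(-19.0), np.float64(3.3), 0], [np.float64(-18.5), np.float64(1.1), 0], [np.float64(-15.2), np.float64(1.2), 0], [np.float64(-11.5), np.float64(1.1), 0], [np.float64(-7.8), np.float64(0.8), 0], [np.float64(-4.1), np.float64(0.3), 0], [np.float64(-0.5), np.float64(-0.2), 0], [np.float64(3.0), np.float64(-1.0), 0], [np.float64(6.5), np.float64(-1.5), 0], [np.float64(10.0), np.float64(-2.2), 0], [np.float64(10.0), np.float64(-2.2), 0]] [np.float64(0.213), np.float64(0.213), np.float64(0.174), np.float64(0.131), np.float64(0.087), np.float64(0.043), np.float64(-0.0), np.float64(-0.044), np.float64(-0.088), np.float64(-0.131), np.float64(-0.131)]
```

>>> servo_tool(jaw=[1,1,1,1], linear=[[3,-1,0],[6.5,-1.6,0],[10,-2.3,0],[10,-2.3,0]], roll=[-0.044,-0.088,-0.131,-0.131])

```text
time: 27.78
tool_pos: [0.5119, 0.0523, 0.0636]
tcp_rot: [0.003, 1.0, 0.013, -0.004]
ft_force: [-0.0, -10.0, -1.2]
grip_width: 0.322
```

```bash
python3 look.py 10; python3 - <<'E'
from h import *
for n in("side",):
    q,e=capture(n)
    cv2.imwrite(f"pics/{n}10.png",cv2.resize(q[210:370,200:400],(720,600)))
E
```

```text
27.775 [0.5119 0.0523 0.0636] [ -0.  -10.   -1.2] [-2.17 -0.01  0.02] phi 1.48 [-0.007  -0.0056 -1.    ]
-0.072 x mid -1.13 top -26.83
-0.06 x mid -0.98 top -27.25
-0.048 x mid -0.86 top -26.8
-0.036 x mid -0.7 top -26.83
barrel end y -109.8
idler_roller 0.88 [315.328 331.488]
```

View pics/w10.png

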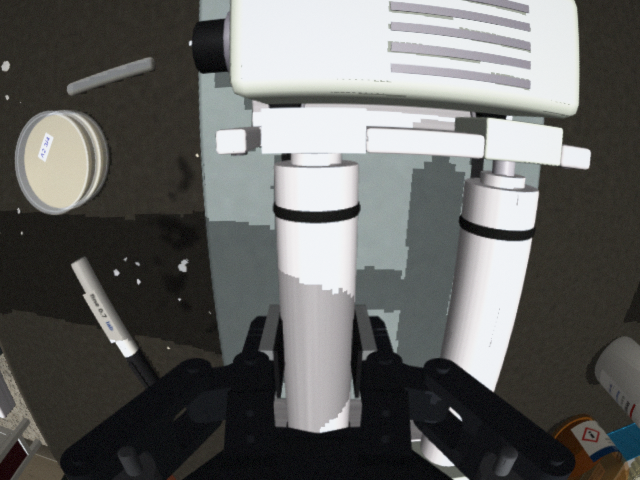

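View pics/side10.png

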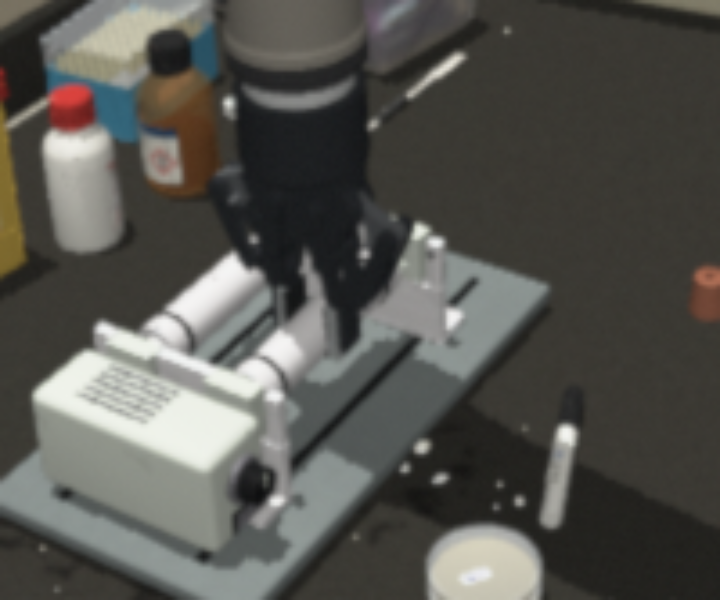

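The roller is inside both plates, parallel and level with the rear one, at 10 N (pin in about 16 mm). A small yaw trim comes first. Then I'll back off along −y so the spring carries the stub into its recess, watching the force.

>>> servo_tool(jaw=[1,1,1,1,1], linear=[[-0.9,0,0],[-0.9,1.5,0],[-0.9,3,0],[-0.9,4.5,0],[-0.9,4.5,0]], roll=[0.01,0.01,0.01,0.01,0.01])

```text
time: 28.6
tool_pos: [0.5111, 0.0483, 0.0638]
tcp_rot: [0.002, 1.0, 0.008, -0.003]
ft_force: [-0.0, -7.4, -1.9]
grip_width: 0.327
```

```bash
python3 look.py 11
```

```text
28.6 [0.5111 0.0483 0.0638] [-0.  -7.4 -1.9] [-1.76 -0.04  0.05] phi 0.89 [-0.0067 -0.005  -1.    ]
-0.072 x mid -1.11 top -26.84
-0.06 x mid -0.96 top -27.22
-0.048 x mid -0.94 top -26.81
-0.036 x mid -0.95 top -26.71
barrel end y -109.8
idler_roller 0.58 [316.288 333.696]
```

>>> servo_tool(jaw=[1,1,1,1], linear=[[0,1.5,0],[0,3,0],[0,4,0],[0,4,0]], roll=[0,0,0,0])

```text
time: 29.25
tool_pos: [0.5112, 0.045, 0.0638]
tcp_rot: [0.002, 1.0, 0.008, -0.003]
ft_force: [-0.1, -6.5, -2.3]
grip_width: 0.323
```

```bash
python3 look.py 12;python3 - <<'E'
from h import *
for n in("side","scene"):
    q,e=capture(n)
    cv2.imwrite(f"pics/{n}12.png",cv2.resize(q[210:330,200:350],(750,600),interpolation=cv2.INTER_CUBIC))
E
```

```text
29.25 [0.5112 0.045  0.0638] [-0.1 -6.5 -2.3] [-1.4  -0.03  0.06] phi 0.93 [-0.0067 -0.0045 -1.    ]
-0.072 x mid -0.94 top -26.8
-0.06 x mid -0.99 top -27.19
-0.048 x mid -0.6 top -26.73
-0.036 x mid -0.88 top -26.63
barrel end y -109.8
idler_roller 0.96 [314.688 334.608]
```

View pics/w12.png

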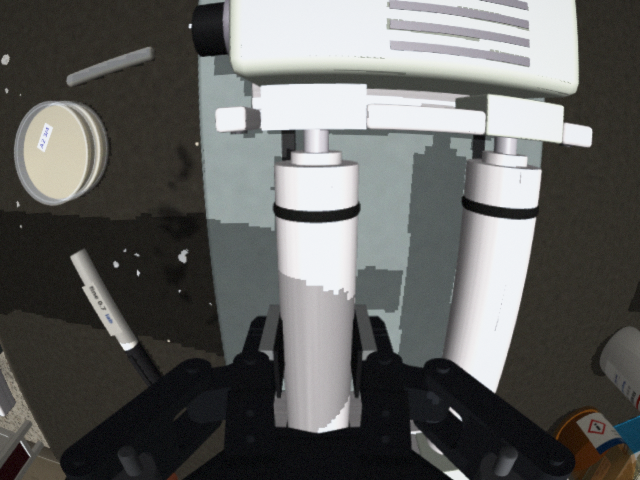

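View pics/side12.png

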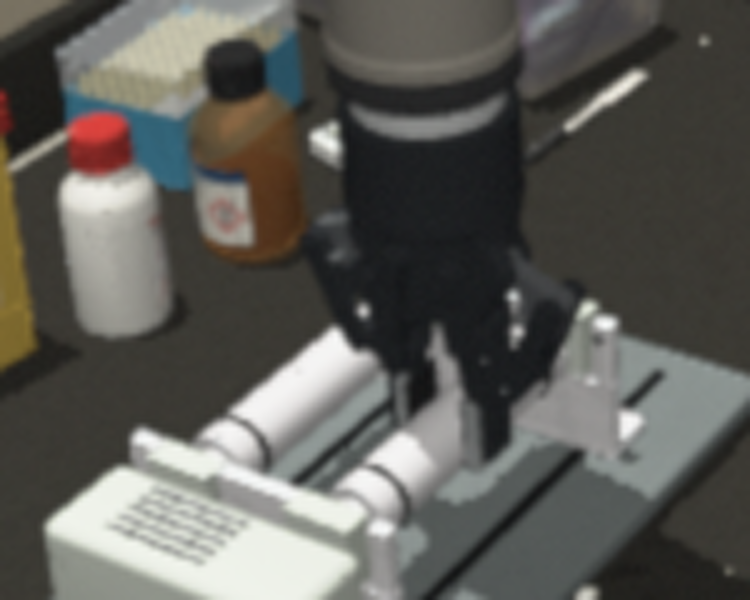

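The force falls steadily (10→6.5 N) with no side load, so the stub is sliding into its recess. Last few mm, then part-open the jaws and lift clear.

>>> servo_tool(jaw=[1,1,1], linear=[[0,1.5,0],[0,2.5,0],[0,2.5,0]], roll=[0,0,0])

```text
time: 29.88
tool_pos: [0.5113, 0.0428, 0.0638]
tcp_rot: [0.002, 1.0, 0.008, -0.003]
ft_force: [0.4, -4.9, -3.0]
grip_width: 0.324
```

```bash
python3 look.py 13
```

```text
29.875 [0.5113 0.0428 0.0638] [ 0.4 -4.9 -3. ] [-1.23 -0.04  0.05] phi 0.94 [-0.0067 -0.0041 -1.    ]
-0.072 x mid -0.99 top -26.75
-0.06 x mid -0.84 top -27.14
-0.048 x mid -1.12 top -26.74
-0.036 x mid -0.93 top -26.71
barrel end y -109.8
idler_roller 0.89 [317.12  335.088]
```

>>> servo_tool(jaw=[0.1,-0.1,-0.2,-0.2,-0.2,-0.2,-0.2], linear=[[0,0,0],[0,0,0],[0,0,0],[0,0,0],[0,0,0],[0,0,0],[0,0,0]], roll=[0,0,0,0,0,0,0])

```text
time: 30.9
tool_pos: [0.5109, 0.0439, 0.0637]
tcp_rot: [0.001, 1.0, 0.009, -0.004]
ft_force: [0.4, -0.2, -0.2]
grip_width: 0.6
```

```bash
python3 look.py 14
```

```text
30.9 [0.5109 0.0439 0.0637] [ 0.4 -0.2 -0.2] [-0.02  0.   -0.  ] phi 1.0 [-0.0074 -0.0029 -1.    ]
-0.072 x mid -0.66 top -25.8
-0.06 x mid -0.4 top -26.23
-0.048 x mid -0.54 top -25.87
-0.036 x mid -0.54 top -25.96
barrel end y -109.8
idler_roller 0.58 [317.184 339.216]
```

View pics/w14.png

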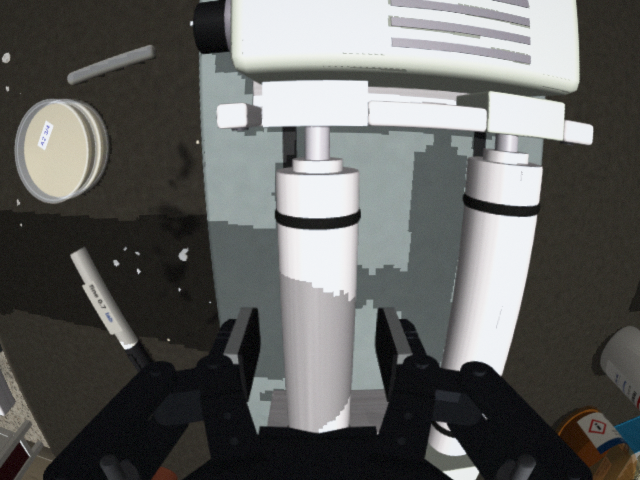

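The roller stayed put, dropping only about 1 mm and level, with no force left on the tool. Lifting clear.

>>> servo_tool(jaw=[-0.2,-0.2,-0.2,-0.2,-0.2,-0.2], linear=[[0,0,-15],[0,0,-45],[0,0,-90],[0,0,-140],[0,0,-170],[0,0,-170]], roll=[0,0,0,0,0,0])

```text
time: 31.8
tool_pos: [0.5138, 0.0444, 0.2369]
tcp_rot: [0.0, 1.0, 0.009, -0.001]
ft_force: [-0.1, 0.0, -0.5]
grip_width: 0.599
```

```bash
python3 - <<'E'
from h import *
np.set_printoptions(precision=2,suppress=True)
s=observe();print(s["time"],s["tool_pos"],s["ft_force"],s["grip_width"])
p,d=capture("wrist");cv2.imwrite("pics/w15.png",p)
q,e=capture("side");cv2.imwrite("pics/s15.png",cv2.resize(q[210:370,200:400],(750,600),interpolation=cv2.INTER_CUBIC))
C=wcloud(s,d);a=.0265;c=np.array([.5415,.045]);B=np.array([[np.cos(a),-np.sin(a)],[np.sin(a),np.cos(a)]])
b=(C[...,:2]-c)@B*1000;x,y,z=b[...,0],b[...,1],C[...,2]*1000
for nm,x0 in(("front",-31),("rear",41)):
    X=[];Y=[];Z=[]
    for y0 in range(-72,76,6):
        kk=(d>0)&(abs(x-x0)<13)&(y>y0)&(y<y0+6)&(z>70)&(z<97)
        if kk.sum()>20:
            co=np.polyfit(x[kk],z[kk],2);xc=-co[1]/2/co[0];X.append(xc);Y.append(y0+3);Z.append(np.polyval(co,xc))
    X=np.array(X);Y=np.array(Y);Z=np.array(Z);print(nm,"y",Y.min(),Y.max(),"x fit",np.polyfit(Y,X,1),"z",np.polyfit(Y,Z,1))
k=(d>0)&(abs(x+31)<5)&(z>86)&(z<92)&(abs(y)<80);print("barrel y ends",np.percentile(y[k],[.5,99.5]))
E
```

```text
31.8 [0.51 0.04 0.24] [-0.11  0.   -0.45] 0.5990775599634403
front y -69 75 x fit [  0.   -30.87] z [-0.03 88.87]
rear y -69 75 x fit [ 0.04 41.8 ] z [-0.01 90.09]
barrel y ends [-79.47  67.7 ]
```

View pics/w15.png

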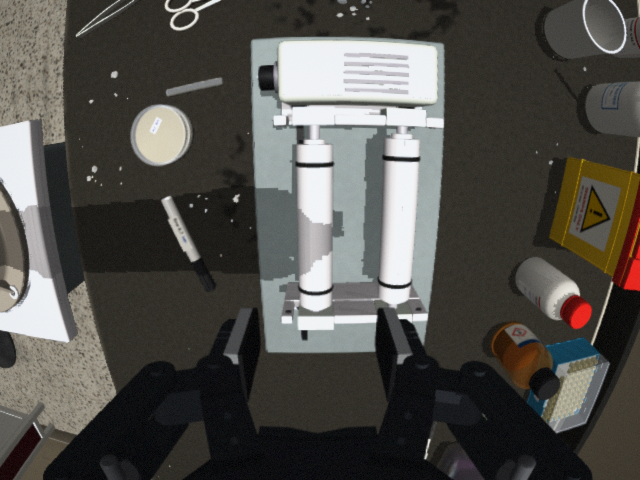

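View pics/s15.png

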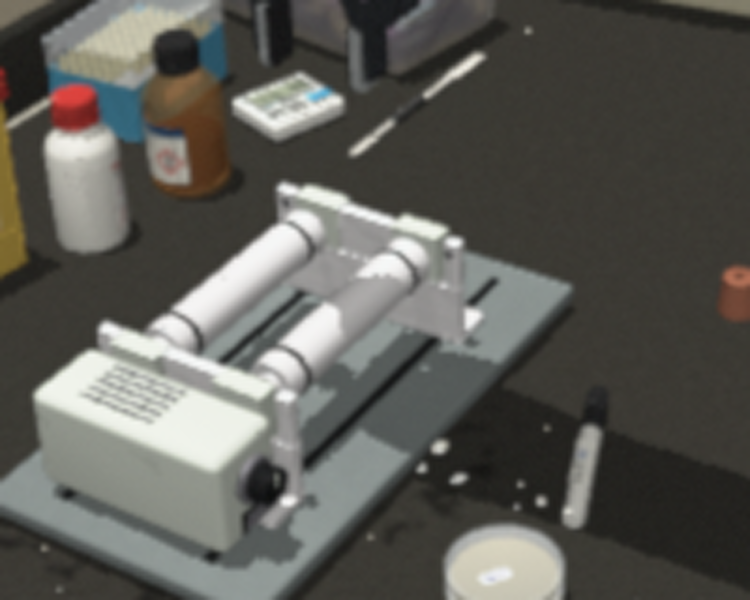

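Checking the slope more carefully, since the limit is 0.03 rad.

```bash
python3 - <<'E'
from h import *
np.set_printoptions(precision=4,suppress=True)
a=.0265;c=np.array([.5415,.045]);B=np.array([[np.cos(a),-np.sin(a)],[np.sin(a),np.cos(a)]])
def f(C,d,lab):
    b=(C[...,:2]-c)@B*1000;x,y,z=b[...,0],b[...,1],C[...,2]*1000
    for nm,x0 in(("front",-31),("rear",41)):
        X=[];Y=[];Z=[]
        for y0 in range(-64,56,4):
            kk=(d>0)&(abs(x-x0)<13)&(y>y0)&(y<y0+4)&(z>75)&(z<97)
            if kk.sum()>12:
                co=np.polyfit(x[kk],z[kk],2);xc=-co[1]/2/co[0]
                if abs(xc-x0)<6: X.append(xc);Y.append(y0+2);Z.append(np.percentile(z[kk],90))
        X=np.array(X);Y=np.array(Y);Z=np.array(Z)
        if len(X)>5: print(lab,nm,len(X),"x fit",np.polyfit(Y,X,1),"z",np.polyfit(Y,Z,1))
s=observe();p,d=capture("wrist");f(wcloud(s,d),d,"wrist")
for n in("scene","side"):
    p,d=capture(n);f(cloud(n,d),d,n)
print(observe()["time"])
E
```

```text
wrist front 30 x fit [  0.0028 -30.9135] z [-0.0074 89.4304]
wrist rear 30 x fit [-0.0014 40.9205] z [ 0.0004 90.3086]
scene front 28 x fit [ -0.0005 -29.6054] z [-0.0084 88.9311]
scene rear 27 x fit [-0.0042 42.1389] z [-0.0034 89.8801]
side front 11 x fit [ -0.0093 -31.4294] z [-0.0122 88.4085]
side rear 7 x fit [-0.0044 40.3589] z [ 0.006  89.2251]
32.05
```

```bash
python3 -c "
from cell import *
print(finish_job())"
```

```text
the job is handed in; nothing more can be done
None
```

The idler roller is in the front place and I handed the job in at about 32 s of the 51 s allowed; no verdict was reported. The sprung pin is in the +y recess and the stub in the −y recess.

**What I did:** I gripped the roller at mid-barrel and seated the pin in the recess with the roller yawed about 19°. I pressed it in to roughly 16 mm, about 10 N, and swung the stub round the front edge of the −y plate. Note that this is not the "down inside the plate" route you described. The spring then carried the stub out, with the force falling 10 → 4.9 N; I released and lifted clear.

**Last checks:**

| Check | Measured | Limit |
|---|---|---|
| Spacing from rear roller | 71.8 mm | 72 mm nominal (±3.5 mm) |
| Height | 0.9 mm below the rear roller | 5.5 mm below to 2.5 mm above |
| Tilt against the rear roller | 0.008 rad (wrist camera), up to 0.018 rad (side camera, few points) | 0.03 rad total |
| Yaw against the rear roller | 0.004–0.005 rad | 0.03 rad total |
| Pin pressed in | about 6–7 mm, from geometry and force, not measured directly | 0.8–9.5 mm |
| Force on the open gripper | about 0 N | touching nothing |

The first slope fit gave 0.03 rad, but it included the barrel ends; fitting the barrel alone gave the tilt above. The bystanders looked undisturbed in the last pictures, but I did not re-measure their positions.

**What went wrong:** my first move toward the base was badly planned. It ran the arm onto its joint stops and tilted the tool by over 20°. No bench contact showed in the pictures or forces, and the roller stayed gripped. Getting the tool upright again took about 12 s.

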